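# Right the fallen bottles in the bench lane and lock its keeper

### The arm

A 7-joint arm with a two-finger parallel gripper is mounted at the origin on the work surface. World frame = base frame: x ahead of the robot, y to its left, z up, the work surface at z = 0. Lengths are in m, angles in degrees, forces in N, time in s.
With the tool pointing down it reaches from about 0.425 to 0.875 m from the base axis. Payload 4.7 kg.
Tool frame: the origin (TCP) lies at the centre of the arm's flange, where the gripper is bolted on; the fingertips stand ctrl.tip_extent ahead of it and the grasp point (between the pads) lies 155 mm ahead of it (ctrl.tip_extent is the distance from the TCP to the fingertips, in m); z points along the fingers, y is the line along which they close (so a half turn about z gives the same grasp; the last joint's range is limited). The gripper opens to 85 mm and grips with 20 to 120 N. Pads are 22 mm wide; open, the fingers measure 114 mm over their backs; the gripper's body (76 mm by 85 mm) begins 54 mm behind the grasp point. The pads swing forward as they close: fully open they stand 13 mm farther back than shut.
Start: joints at [-67.145, 18.392, -4.016, 83.108, 1.295, 78.541, -3.26], TCP at [0.244, 0.602, 0.405] pointing down, gripper open.
Joint ranges: [-163.93, 163.93], [-17.29, 119.83], [-79.2, 71.16], [3.27, 140.29], [-89.18, 269.18], [5.43, 117.66], [-154.24, 154.24]. Speed limits (degrees/s): [147.25, 147.25, 180, 180, 180, 180, 180].

### API

Orientations are given as a 3x3 rotation matrix whose columns are the frame's x, y, z axes.
In Python, from station import ctrl, cams, ticket, finder gives the robot as it stands.
- The arm moves only by the tool apply_moves, never from a script. Its argument "increments" is a list of rows, each a list of 7 numbers: the turn, a rotation vector about the world's x, y, z in units of 180 degrees (1.0 is 180 degrees), then the shift along the world's x, y, z in units of 0.04 m (1.0 is 0.04 m), then the opening, from 0 (shut) to 1 (fully open). A call has exactly 10 rows; each row shifts and turns the commanded pose from where the row before left it; what a row does not reach is not made up. A row lasts 1/10 s, in which the tool goes at most 50 mm and 8.59 degrees, less where a joint would pass 70% of its speed; a pose out of reach is approached as far as the arm can. A call with a number of a shift or a turn outside -1 to 1 is refused whole. A call with a gripper value outside its range is refused whole. The fingers move at their own pace and stop on an object; "grip_force" is the grip in N (left out, the last holds). Time passes only in rows, so rows that do not move let the fingers close, or fill a call up. It gives the time, the measured TCP pose, the force, the opening and the grip force at its end, in the units of the state.
- ctrl.state(): the state, without advancing time (a new reading comes with each control period).
- cams.read_camera(name): name is "scene" or "top" or "wrist"; returns a dict with "image" (420x560x3 uint8, red, green, blue), "range_z" (420x560 float32, m along the optical axis (not along the pixel's ray), 0 where there is no reading), "fx", "fy", "cx", "cy" (pixels), "T" (4x4, takes a point from camera to world coordinates). Camera axes: x right, y down, z forward; pixel columns grow to the right and rows downward; lengths in m; the calibration is good to about 2 mm. A picture is of the moment at which its call begins.
- ticket.finish_job(): hands the job in; it is judged then, once.
Trained networks look in a picture, given as the dict that the camera call returned (one of the last four; its "shot" number tells which), for a name from the list of things; names that differ only in an ending like _2 or _b are one class to them, and where a whole thing is asked for, a point or a joint stands for the part that bears it (a point fixed in the world has none). Each returns a list of dicts, best first, with "confidence" (0 to 1); they miss things now and then, are a little off and sometimes report something else, mostly with a low value. They report only what shows in the picture. A call takes as long as a camera call.
- finder.search_frame(picture, query): "extent" ([centre column, centre row, width, height] in pixels, round what is visible of it).
The state is a dict: "time": time; "joints": joint angles; "joint_velocities": joint speeds; "tau": joint torques, N m; "position": TCP position; "orientation": TCP orientation; "contact_force": force on the tool from outside, world axes, zero at the start; "wrist_torque": the same for the moment, N m; "opening": finger opening in m; "finger_force": force on a finger pad.
Only numpy, scipy, OpenCV 4.12 (cv2) and the standard library are available. Lean on these libraries where they do the work, as an engineer would, in place of code of your own. Each camera call takes 0.05 s, during which the arm holds its last target. There are 200 camera calls.

### The job

A solvent bottle and a spray can have fallen over in the sheet-metal supply lane on the assembly bench: stand both upright again, each on one of the two free ring marks in the row beside the neighbours that still stand (the marks over which they lie), and let go. Then turn the lock collar at the lane's open end until its keeper arm lies across the mouth and points at the index post. Leave the standing neighbours and the screwdriver and pliers where they are.

Things in the scene. Friction and masses are not known exactly. Their poses are not given: they have to be found in the camera images.
- lane: low grey sheet-metal tray fixed to the bench, 210 mm (x) by 575 mm (y), floor 4 mm thick, lips along its sides reaching 16 mm above the bench; origin at bench level in the middle of the row of four ring marks; y runs along the lane towards its open mouth (80 mm wide, at y = 248 mm), x across it, z up. Four things share the lane, one at each mark in random order: two lie fallen across it, two stand
- mark0 (a point): white printed ring (68 mm across, with a small cross at its centre) on the lane's floor, a standing place; the point is its centre at floor level, 4 mm above the bench. The four rings lie 120 mm apart in one row along the lane's middle, mark0 nearest the lane's -y end, mark3 nearest the mouth
- mark1 (a point): white printed ring (68 mm across, with a small cross at its centre) on the lane's floor, a standing place; the point is its centre at floor level, 4 mm above the bench. The four rings lie 120 mm apart in one row along the lane's middle, mark0 nearest the lane's -y end, mark3 nearest the mouth
- mark2 (a point): white printed ring (68 mm across, with a small cross at its centre) on the lane's floor, a standing place; the point is its centre at floor level, 4 mm above the bench. The four rings lie 120 mm apart in one row along the lane's middle, mark0 nearest the lane's -y end, mark3 nearest the mouth
- mark3 (a point): white printed ring (68 mm across, with a small cross at its centre) on the lane's floor, a standing place; the point is its centre at floor level, 4 mm above the bench. The four rings lie 120 mm apart in one row along the lane's middle, mark0 nearest the lane's -y end, mark3 nearest the mouth
- bottle: fallen white plastic bottle with a paper label, 130 mm long: straight body 56 mm in diameter for 95 mm from its base, then a shoulder and a grey screw cap 32 mm across; 0.15 to 0.31 kg. Origin on its axis, halfway up (65 mm from base and from cap top); its z axis points from base to cap. Lies across the lane, its cap roughly towards +x of the lane, its middle near a ring mark; it can roll
- can: fallen white-painted steel spray can, 150 mm long: straight body 54 mm in diameter for 117 mm from its base, then a shoulder and a white nozzle 24 mm across; 0.17 to 0.35 kg. Origin on its axis, halfway up (75 mm from base and from nozzle top); its z axis points from base to nozzle. Lies across the lane, its nozzle roughly towards +x of the lane, its middle near a ring mark; it can roll
- neighbour_bottle: standing bottle of the same shape as the fallen one (130 mm high, 56 mm in diameter), on a ring mark; origin on its axis 65 mm above its base; leave it
- neighbour_jar: standing amber jar with a black lid, 80 mm high, 58 mm in diameter, on a ring mark; origin on its axis 40 mm above its base; leave it
- collar (a joint): angle of the captive lock collar about its vertical axis, rad: 0 = locked mark, arm along the lane's +x, across the mouth, pointing at the index post; grows anticlockwise seen from above (at 1.57 the arm points along the lane's +y, away from the lane). Starts at 0.9 to 1.5, turns from -0.5 to 1.7 with slight friction, stays where left; no stop at the mark
- collar_axis (a point): point on the collar's vertical axis at the arm's mid-height, 48 mm above the bench; the knurled steel collar is 52 mm in diameter and 34 mm high on a post outside the lane's mouth. The index post (14 mm wide, 60 mm high) stands 150 mm from here along the lane's +x
- keeper_grip (a point): point on the keeper arm 100 mm out from the collar's axis, at mid-height; the arm is a flat steel bar 12 mm thick and 26 mm tall (35 to 61 mm above the bench), running radially from the collar to 135 mm from the axis; it can be pinched from above
- screwdriver: screwdriver 180 mm long lying on the bench near the robot; leave it
- pliers: pliers with red grips, about 175 mm long, lying near the robot; leave them

How it is judged (in metres and radians):
On the way, in this order (a step that is already met when the one before it is completed fails the run):
1. bottle and can both stand upright on the lane's floor, each on a ring mark (within 20 mm of its centre), still and released (angle between each of bottle, can's own z axis and vertical below 0.12 rad and z of bottle in the frame of lane between 0.063 and 0.075 m and (horizontal distance between bottle and mark0 below 0.02 m or horizontal distance between bottle and mark1 below 0.02 m or horizontal distance between bottle and mark2 below 0.02 m or horizontal distance between bottle and mark3 below 0.02 m) and linear speed of each of bottle, can below 0.05 m/s and contact force between the fingers and bottle below 0.3 N and z of can in the frame of lane between 0.073 and 0.085 m and (horizontal distance between can and mark0 below 0.02 m or horizontal distance between can and mark1 below 0.02 m or horizontal distance between can and mark2 below 0.02 m or horizontal distance between can and mark3 below 0.02 m) and contact force between the fingers and can below 0.3 N), for 0.3 s.
2. after that, the collar is turned to its locked mark, within 0.1 rad (value of joint collar between -0.1 and 0.1 rad and velocity of joint collar between -0.1 and 0.1 rad/s), for 0.2 s.
At the end, for the whole second after the job is handed in: Bottle and can stand cap-up (within 0.12 rad of vertical) on the lane floor, each within 20 mm of a ring mark's centre, released and still; collar at rest within 0.1 rad of its locked mark; both neighbours upright (within 0.15 rad) and within 20 mm of where they were (all of step 1 and all of step 2 and distance of each of neighbour_bottle, neighbour_jar from where it was at the start of the episode below 0.02 m and angle between each of neighbour_bottle, neighbour_jar's own z axis and vertical below 0.15 rad); the robot touches nothing.
It fails at once if a standing neighbour is tipped by more than 0.3 rad or shifted by more than 20 mm (angle between any of neighbour_bottle, neighbour_jar's own z axis and vertical above 0.3 rad or distance of any of neighbour_bottle, neighbour_jar from where it was at the start of the episode above 0.02 m).
It fails at once if the screwdriver or the pliers are moved by more than 30 mm (distance of any of screwdriver, pliers from where it was at the start of the episode above 0.03 m).
It also fails if it takes over 72 s, if anything falls off the work surface, if the arm or the gripper's body presses on something with over 40 N, if the wrist force passes 120 N, or if a joint passes its speed limit or range.

## Working session

There is one attempt and no reset: what is moved stays moved. The work goes in short steps, Python scripts to look and compute and a tool call to move; the robot and the scene stay as the last step left them, time stands still between calls to the robot, and variables do not carry over. Pictures are saved under pics/ and viewed, at most 10 in all, crops included, and the job is handed in when it is done.

Besides the shell and the picture viewer there is one more tool, called as a command line: name --pt "numbers of a row" for each row, then --argument value for the rest. apply_moves: Moves the arm, as the interface text tells. Shifts and turns lie within -1 to 1; 1 stands for 0.04 m of shift or 180 degrees of turn. Its arguments: {"type":"object","properties":{"increments":{"type":"array","items":{"type":"array","items":{"type":"number","minimum":-1,"maximum":1}}},"grip_force":{"type":"number"}},"required":["increments"]}

```bash
mkdir -p pics; ls; python3 - <<'E'
from station import ctrl,cams,finder
import cv2,numpy as np
print(ctrl.tip_extent,ctrl.state())
ims=[]
for n in("scene","top"):
    p=cams.read_camera(n); cv2.imwrite(f"pics/{n}0.png",p["image"][:,:,::-1])
    np.savez(f"{n}0.npz",**{k:p[k] for k in("image","range_z","fx","fy","cx","cy","T")})
    print(n,p["fx"],p["T"].round(3).tolist())
    for q in["bottle","can","neighbour_bottle","neighbour_jar","collar","keeper_grip","screwdriver","pliers","lane"]:
        print(q,[(np.round(d["extent"]).tolist(),round(d["confidence"],2)) for d in finder.search_frame(p,q)[:3]])
E
```

```text
pics
0.1734 {'time': 0.0, 'joints': array([-67.14546699,  18.44067794,  -4.01470998,  83.17389488,
         1.29600142,  78.53958828,  -3.25987408]), 'joint_velocities': array([-0.00041439,  0.13804726, -0.03581273,  0.00252725,  0.05017641,
       -0.02798374,  0.01008613]), 'tau': array([-2.65049339e-04, -4.93586898e+01, -3.82257812e-01, -3.14328325e+01,
        1.28570807e-02,  1.13229637e-02, -2.49635896e-06]), 'position': array([0.2439534 , 0.6022759 , 0.40361354]), 'orientation': array([[-9.26887691e-01,  3.75338309e-01, -6.02234732e-04],
       [ 3.75338773e-01,  9.26885939e-01, -1.80612652e-03],
       [-1.19705571e-04, -1.90011849e-03, -9.99998188e-01]]), 'contact_force': array([ 0.38595555, -0.40206505, -0.88362441]), 'wrist_torque': array([-0.04655671, -0.0569953 , -0.08779179]), 'finger_force': 0.0, 'opening': 0.08532269191443806}
scene 429.4383510142788 [[0.728, 0.492, -0.479, 0.932], [0.686, -0.528, 0.5, -0.462], [-0.007, -0.692, -0.722, 0.749], [0.0, 0.0, 0.0, 1.0]]
bottle [([310.0, 253.0, 64.0, 39.0], 0.79)]
can [([218.0, 318.0, 49.0, 75.0], 0.85)]
neighbour_bottle [(
[... 322 characters left out ...]
60.0, 85.0, 60.0], 0.78), ([293.0, 284.0, 266.0, 217.0], 0.16)]
lane [([292.0, 281.0, 264.0, 217.0], 0.71)]
top 516.9962691778566 [[0.025, -0.99, 0.139, 0.305], [-1.0, -0.025, -0.0, 0.022], [0.004, -0.139, -0.99, 1.329], [0.0, 0.0, 0.0, 1.0]]
bottle [([296.0, 162.0, 24.0, 52.0], 0.91)]
can [([382.0, 179.0, 34.0, 59.0], 0.66)]
neighbour_bottle [([341.0, 170.0, 23.0, 27.0], 0.88)]
neighbour_jar [([248.0, 153.0, 21.0, 26.0], 0.73)]
collar [([184.0, 161.0, 58.0, 42.0], 0.85)]
keeper_grip [([185.0, 163.0, 58.0, 40.0], 0.84)]
screwdriver [([215.0, 252.0, 68.0, 12.0], 0.62)]
pliers [([390.0, 265.0, 69.0, 25.0], 0.81), ([287.0, 166.0, 259.0, 116.0], 0.57)]
lane [([287.0, 165.0, 262.0, 112.0], 0.69)]
```

```bash
python3 - <<'E'
import cv2,numpy as np
a=cv2.imread("pics/top0.png")[90:300,130:450]; cv2.imwrite("pics/topc.png",cv2.resize(a,(800,525),interpolation=cv2.INTER_CUBIC))
a=cv2.imread("pics/scene0.png")[150:400,140:460]; cv2.imwrite("pics/scenec.png",cv2.resize(a,(768,600),interpolation=cv2.INTER_CUBIC))
E
```

```text
(no output)
```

View pics/topc.png

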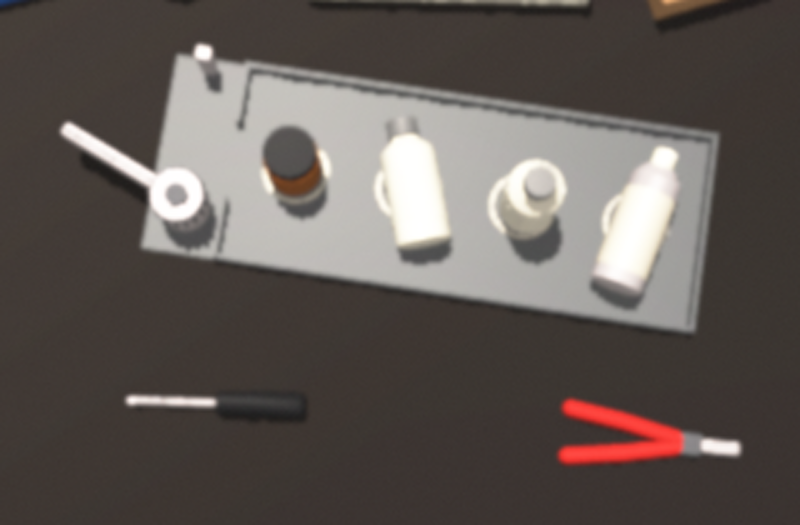

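View pics/scenec.png

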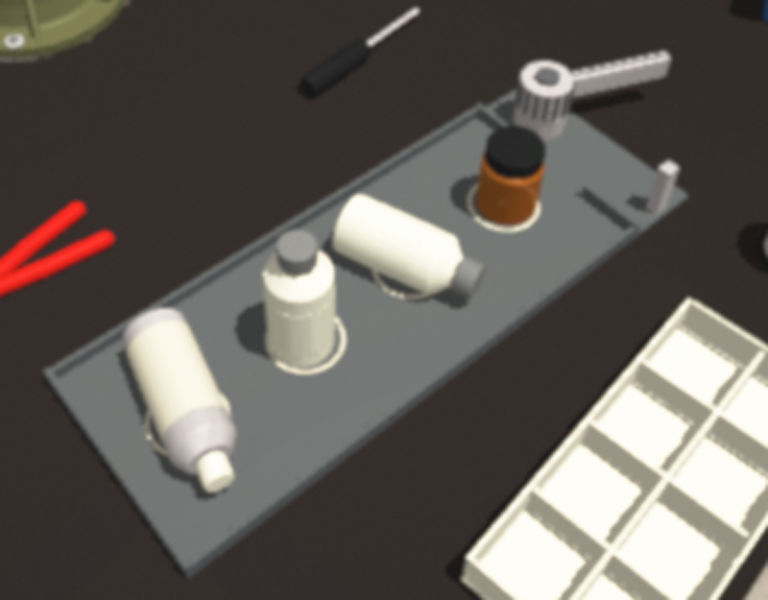

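```bash
cat > h.py <<'E'
import numpy as np,cv2
from scipy.optimize import least_squares
def cloud(p):
    d=p["range_z"];v,u=np.mgrid[:d.shape[0],:d.shape[1]]
    P=np.stack([(u-p["cx"])*d/p["fx"],(v-p["cy"])*d/p["fy"],d,np.ones_like(d)],-1)@np.asarray(p["T"]).T
    P=P[...,:3]; ok=d>0
    return P[ok],p["image"][ok].astype(int)
E
python3 - <<'E'
from h import *
PW=[];CW=[]
for n in("top","scene"):
    p=dict(np.load(f"{n}0.npz")); P,C=cloud(p)
    m=(P[:,0]>.3)&(P[:,0]<.9)&(P[:,1]>-.45)&(P[:,1]<.45);P,C=P[m],C[m]
    print(n,len(P),"floor z",np.percentile(P[(abs(P[:,2])<.02),2],[5,25,50,75,95]).round(4))
    PW.append(P);CW.append(C)
    g=(abs(P[:,2]-.004)<.012)&(C.min(1)>75)&(C.max(1)<165)&(np.ptp(C,1)<30)
    r=cv2.minAreaRect((P[g][:,:2]*1000).astype(np.float32)); print("tray",r,np.round(cv2.boxPoints(r)))
    w=(P[:,2]<.012)&(C.min(1)>150); W=P[w][:,:2]; print("ring px",len(W))
    th0=np.radians(-7)
    def f(q,W=W):
        c,s=np.cos(q[2]),np.sin(q[2]); y=np.array([-s,c]); o=q[:2]
        R=np.stack([np.linalg.norm(W-(o+k*y),axis=1) for k in(-.18,-.06,.06,.18)]).min(0)
        return R-.0325
    best=None
    for x in np.arange(.5,.75,.02):
      for y in np.arange(-.15,.15,.02):
        for t in (-.3,-.2,-.1,0,.1,.2):
          c=np.minimum(abs(f([x,y,t])),.02).sum()
          if best is None or c<best[0]: best=(c,[x,y,t])
    s=least_squares(f,best[1],loss="soft_l1",f_scale=.003); print("lane",s.x.round(4),"med|r|",np.median(abs(s.fun)))
P=np.vstack(PW)
np.save("P.npy",P);np.save("C.npy",np.vstack(CW))
E
```

```text
top 76685 floor z [-0.0054 -0.0025 -0.0003  0.0021  0.0076]
tray ((608.96337890625, 10.877288818359375), (718.9816284179688, 579.3521118164062), 89.80066680908203) [[ 318. -348.]
 [ 897. -350.]
 [ 900.  369.]
 [ 321.  371.]]
ring px 13669
lane [ 0.6196 -0.0117 -0.1295] med|r| 0.050852717824517585
scene 88112 floor z [-0.0042 -0.0026 -0.0013  0.0011  0.0106]
tray ((617.819580078125, 31.1629638671875), (781.6513061523438, 579.8497924804688), 86.73481750488281) [[ 306. -343.]
 [ 885. -376.]
 [ 930.  405.]
 [ 351.  438.]]
ring px 6297
lane [ 0.8447 -0.0818 -0.0255] med|r| 0.015310504113519134
```

```bash
cat >> h.py <<'E'
def floor_xy(p,uv,z=.004):
    T=np.asarray(p["T"]);d=np.c_[(uv[:,0]-p["cx"])/p["fx"],(uv[:,1]-p["cy"])/p["fy"],np.ones(len(uv))]@T[:3,:3].T
    return (T[:3,3]+d*((z-T[2,3])/d[:,2])[:,None])[:,:2]
E
python3 - <<'E'
from h import *
for n in("top","scene"):
    p=dict(np.load(f"{n}0.npz")); im=p["image"]
    c=im.astype(int); g=((c.min(2)>75)).astype(np.uint8)
    k,lab,st,_=cv2.connectedComponentsWithStats(g)
    i=lab[162,320] if n=="top" else lab[285,235]
    m=(lab==i); print(n,st[i],c[162,320] if n=="top" else c[285,235])
    v,u=np.nonzero(m); xy=floor_xy(p,np.c_[u,v].astype(float))
    r=cv2.minAreaRect((xy*1000).astype(np.float32)); print("tray",r,np.round(cv2.boxPoints(r)).tolist())
    # ring: local brightness above grey, near-floor height
    P=np.zeros(im.shape[:2]+(3,)); P[p["range_z"]>0]=cloud(p)[0]
    hull=np.zeros_like(g); cv2.fillConvexPoly(hull,cv2.convexHull(np.c_[u,v].astype(np.int32)),1); hull=cv2.erode(hull,np.ones((9,9)))
    w=(hull>0)&(P[...,2]<.012)&(c.min(2)>140); v,u=np.nonzero(w); W=floor_xy(p,np.c_[u,v].astype(float)); print("n",len(W))
    def f(q,W=W):
        y=np.array([-np.sin(q[2]),np.cos(q[2])])
        return np.stack([np.linalg.norm(W-(q[:2]+k*y),axis=1) for k in(-.18,-.06,.06,.18)]).min(0)-.0325
    best=min((np.minimum(abs(f([x,y,t])),.015).sum(),x,y,t) for x in np.arange(.5,.75,.01) for y in np.arange(-.15,.15,.01) for t in np.arange(-.25,.26,.05))
    s=least_squares(f,best[1:],loss="soft_l1",f_scale=.002); print("lane",s.x.round(4),"med|r|",np.median(abs(s.fun)))
E
```

```text
top [  153   107   265   116 18422] [183 181 176]
tray ((598.6340942382812, 26.242828369140625), (689.0457153320312, 230.14552307128906), 82.43257904052734) [[439.0, -300.0], [667.0, -330.0], [758.0, 353.0], [530.0, 383.0]]
n 10841
lane [ 0.593  -0.012  -0.1344] med|r| 0.0385639300795238
scene [  158   171   269   217 21745] [116 120 118]
tray ((588.0414428710938, 51.404388427734375), (726.7881469726562, 231.69723510742188), 82.58421325683594) [[426.0, -294.0], [656.0, -324.0], [750.0, 397.0], [520.0, 427.0]]
n 428
lane [ 0.5785 -0.0605 -0.1471] med|r| 0.004046131876655331
```

```bash
cat > m.py <<'E'
from h import *
qs=[]
for n,thr in(("top",208),("scene",140),("scene",165)):
    p=dict(np.load(f"{n}0.npz")); im=p["image"]; c=im.astype(int)
    P=np.zeros(im.shape[:2]+(3,)); P[p["range_z"]>0]=cloud(p)[0]
    th=-.131; ey=np.array([-np.sin(th),np.cos(th)]);ex=np.array([np.cos(th),np.sin(th)])
    D=P[...,:2]-np.array([.585,-.03]); lx=D@ex; ly=D@ey
    w=(abs(lx)<.07)&(abs(ly)<.245)&(P[...,2]<.011)&(P[...,2]>-.01)&(c.min(2)>thr); v,u=np.nonzero(w); W=floor_xy(p,np.c_[u,v].astype(float))
    def f(q,W=W):
        y=np.array([-np.sin(q[2]),np.cos(q[2])])
        return np.stack([np.linalg.norm(W-(q[:2]+k*y),axis=1) for k in(-.18,-.06,.06,.18)]).min(0)-.0325
    best=min((np.minimum(abs(f([x,y,t])),.01).sum(),x,y,t) for x in np.arange(.55,.65,.01) for y in np.arange(-.1,.06,.01) for t in np.arange(-.2,-.05,.03))
    s=least_squares(f,best[1:],loss="soft_l1",f_scale=.002); print(n,len(W),"lane",s.x.round(4),"med|r|",np.median(abs(s.fun)))
E
python3 m.py
python3 - <<'E'
from h import *
# objects: blobs above 20mm, in approx lane frame
th=-.131; ey=np.array([-np.sin(th),np.cos(th)]);ex=np.array([np.cos(th),np.sin(th)])
for n in("top","scene"):
    p=dict(np.load(f"{n}0.npz"));P,C=cloud(p)
    D=P[:,:2]-np.array([.585,-.03]); L=np.c_[D@ex,D@ey]
    for nm,y0,R,Lb in(("can",-.18,.027,.117),("bottle",.06,.028,.095)):
        m=(abs(L[:,0])<.11)&(abs(L[:,1]-y0)<.075)&(P[:,2]>.02)&(P[:,2]<.066); Q=P[m]
        if nm=="can": m2=abs(L[m][:,1]-y0)<.06
        # body-only cylinder: horizontal axis at z=.004+R
        mu=Q[:,:2].mean(0); 
        def f(q,Q=Q):
            a=np.array([np.cos(q[0]),np.sin(q[0])]); nrm=np.array([-a[1],a[0]])
            return np.hypot((Q[:,:2]-mu)@nrm-q[1],Q[:,2]-.004-R)-R
        s=least_squares(f,[0,0],loss="soft_l1",f_scale=.002); g=abs(s.fun)<.008
        a=np.array([np.cos(s.x[0]),np.sin(s.x[0])]); nrm=np.array([-a[1],a[0]]); t=(Q[g][:,:2]-mu)@a
        base=mu+nrm*s.x[1]+a*np.percentile(t,1)
        hi=Q[g][:,2]; 
        print(n,nm,"ang",np.degrees(s.x[0]).round(1),"base",base.round(4),"len",(np.percentile(t,99)-np.percentile(t,1)).round(4),"ztop",np.percentile(hi,98).round(4),"med",np.median(s.fun).round(4),len(Q))
    for nm,y0,h in(("nb",-.06,.134),("jar",.18,.084)):
        m=(abs(L[:,0])<.08)&(abs(L[:,1]-y0)<.06)&(P[:,2]>h-.012); print(n,nm,P[m].mean(0).round(4),m.sum())
    m=(P[:,2]>.028)&(L[:,1]>.25)&(L[:,1]<.48)&(abs(L[:,0])<.13); Q=P[m]; q=L[m]
    print("collar pts",len(Q),np.c_[Q[::max(1,len(Q)//14)],q[::max(1,len(Q)//14)]].round(3).tolist())
E
```

```text
top 202 lane [ 0.5816 -0.0615 -0.1265] med|r| 0.0018934091406037062
scene 349 lane [ 0.5803 -0.0611 -0.1443] med|r| 0.002763601245590691
scene 169 lane [ 0.5812 -0.0623 -0.134 ] med|r| 0.0012640122388781205
top can ang -22.0 base [ 0.4881 -0.212 ] len 0.124 ztop 0.06 med -0.0014 1156
top bottle ang 24.0 base [ 0.5306 -0.0251] len 0.1227 ztop 0.0618 med -0.001 1052
top nb [ 0.5706 -0.1234  0.1324] 150
top jar [0.6047 0.118  0.0825] 379
collar pts 505 [[0.717, 0.216, 0.064, 0.099, 0.261], [0.705, 0.208, 0.044, 0.088, 0.251], [0.622, 0.343, 0.058, -0.012, 0.375], [0.615, 0.321, 0.056, -0.016, 0.352], [0.608, 0.298, 0.056, -0.02, 0.328], [0.598, 0.292, 0.055, -0.029, 0.321], [0.59, 0.269, 0.058, -0.034, 0.297], [0.585, 0.24, 0.061, -0.035, 0.268], [0.58, 0.255, 0.06, -0.042, 0.282], [0.573, 0.253, 0.069, -0.049, 0.279], [0.568, 0.233, 0.07, -0.051, 0.259], [0.561, 0.241, 0.066, -0.059, 0.265], [0.554, 0.241, 0.064, -0.066, 0.264], [0.547, 0.231, 0.063, -0.072, 0.253], [0.538, 0.233, 0.029, -0.081, 0.254]]
scene can ang -12.7 base [ 0.489  -0.2188] len 0.1457 ztop 0.0574 med -0.0011 2283
scene bottle ang 59.0 base [ 0.5659 -0.0509] len 0.1605 ztop 0.0592 med 0.0036 1682
scene nb [ 0.575  -0.1271  0.1306] 231
scene jar [0.61   0.1136 0.0807] 414
collar pts 647 [[0.623, 0.342, 0.058, -0.01, 0.374], [0.637, 0.345, 0.055, 0.002, 0.378], [0.595, 0.289, 0.059, -0.032, 0.318], [0.592, 0.279, 0.061, -0.033, 0.308], [0.572, 0.254, 0.062, -0.05, 0.279], [0.568, 0.238, 0.067, -0.052, 0.263], [0.637, 0.341, 0.04, 0.003, 0.375], [0.627, 0.323, 0.043, -0.004, 0.356], [0.62, 0.313, 0.042, -0.01, 0.345], [0.619, 0.31, 0.041, -0.01, 0.342], [0.579, 0.227, 0.064, -0.04, 0.254], [0.594, 0.269, 0.042, -0.03, 0.298], [0.594, 0.267, 0.037, -0.03, 0.296], [0.59, 0.228, 0.032, -0.029, 0.256], [0.72, 0.207, 0.035, 0.103, 0.253]]
```

```bash
cat >> h.py <<'E'
O=np.array([.581,-.0617]);TH=-.131
ey=np.array([-np.sin(TH),np.cos(TH)]);ex=np.array([np.cos(TH),np.sin(TH)])
def marks(): return [O+k*ey for k in(-.18,-.06,.06,.18)]
def cyl(P,y0,R,a0,body):
    D=P[:,:2]-O; L=np.c_[D@ex,D@ey]
    m=(abs(L[:,0])<.1)&(abs(L[:,1]-y0)<.06)&(P[:,2]>.018)&(P[:,2]<.068);Q=P[m];mu=O+y0*ey
    q=[a0,0];t0=None
    for it in range(5):
        a=np.array([np.cos(q[0]),np.sin(q[0])]); n=np.array([-a[1],a[0]])
        t=(Q[:,:2]-mu)@a; s=abs((Q[:,:2]-mu)@n-q[1])<R*(1.6 if it<2 else 1.15)
        lo=np.percentile(t[s],2); k=s&(t<lo+body)
        f=lambda q:np.hypot((Q[k][:,:2]-mu)@np.array([-np.sin(q[0]),np.cos(q[0])])-q[1],Q[k][:,2]-.004-R)-R
        r=least_squares(f,q,loss="soft_l1",f_scale=.002); q=r.x
    a=np.array([np.cos(q[0]),np.sin(q[0])]); n=np.array([-a[1],a[0]])
    return dict(ang=np.degrees(q[0]).round(1),base=(mu+n*q[1]+a*lo).round(4),length=(np.percentile(t[s],98)-lo).round(3),axis_off=round(q[1],4),med=np.median(abs(r.fun)).round(4),N=int(k.sum()))
E
python3 - <<'E'
from h import *
print([m.round(4) for m in marks()],"angle of ex deg",np.degrees(TH))
Ps={n:cloud(dict(np.load(f"{n}0.npz")))[0] for n in("top","scene")}
Ps["both"]=np.vstack(list(Ps.values()))
for n,P in Ps.items():
    print(n,"can",cyl(P,-.18,.027,-.3,.117)); print(n,"bottle",cyl(P,.06,.028,.15,.095))
    D=P[:,:2]-O; L=np.c_[D@ex,D@ey]
    m=(P[:,2]>.066)&(P[:,2]<.09)&(L[:,1]>.24)&(L[:,1]<.36)&(L[:,0]<0)&(L[:,0]>-.13); print("collar top",P[m].min(0).round(3),P[m].max(0).round(3))
    m=(P[:,2]>.052)&(P[:,2]<.066)&(L[:,1]>.33)&(L[:,1]<.48)&(abs(L[:,0])<.1)
    vx,vy,x,y=cv2.fitLine(P[m][:,:2].astype(np.float32),cv2.DIST_HUBER,0,1e-3,1e-3).ravel(); print("arm",vx,vy,x,y,m.sum(),P[m].max(0).round(3),P[m].min(0).round(3))
    m=(P[:,2]>.05)&(P[:,2]<.066)&(L[:,0]>.06)&(L[:,0]<.12)&(L[:,1]>.26)&(L[:,1]<.34); print("post",P[m].mean(0).round(3),m.sum())
E
```

```text
[array([ 0.5575, -0.2402]), array([ 0.5732, -0.1212]), array([ 0.5888, -0.0022]), array([0.6045, 0.1168])] angle of ex deg -7.505747116213785
top can {'ang': np.float64(-20.9), 'base': array([ 0.4876, -0.2129]), 'length': np.float64(0.144), 'axis_off': np.float64(0.0005), 'med': np.float64(0.0016), 'N': 1023}
top bottle {'ang': np.float64(12.0), 'base': array([ 0.5273, -0.0182]), 'length': np.float64(0.125), 'axis_off': np.float64(-0.0028), 'med': np.float64(0.0015), 'N': 853}
collar top [0.541 0.206 0.066] [0.598 0.285 0.074]
arm 0.49784642 0.8672652 0.60818213 0.30935675 170 [0.635 0.35  0.066] [0.582 0.271 0.052]
post [0.712 0.211 0.058] 31
scene can {'ang': np.float64(-20.7), 'base': array([ 0.4928, -0.2154]), 'length': np.float64(0.145), 'axis_off': np.float64(0.0002), 'med': np.float64(0.0015), 'N': 1646}
scene bottle {'ang': np.float64(12.2), 'base': array([ 0.5317, -0.0176]), 'length': np.float64(0.126), 'axis_off': np.float64(-0.003), 'med': np.float64(0.0016), 'N': 1187}
collar top [0.555 0.218 0.066] [0.578 0.24  0.069]
arm 0.4905587 0.87140816 0.6164072 0.31243166 164 [0.637 0.347 0.062] [0.586 0.271 0.052]
post [0.715 0.208 0.056] 48
both can {'ang': np.float64(-20.9), 'base': array([ 0.4888, -0.2136]), 'length': np.float64(0.149), 'axis_off': np.float64(0.0003), 'med': np.float64(0.0015), 'N': 2573}
both bottle {'ang': np.float64(11.9), 'base': array([ 0.5281, -0.0181]), 'length': np.float64(0.128), 'axis_off': np.float64(-0.0031), 'med': np.float64(0.0015), 'N': 1993}
collar top [0.541 0.206 0.066] [0.598 0.285 0.074]
arm 0.49925306 0.8664562 0.6064516 0.30095333 334 [0.637 0.35  0.066] [0.582 0.271 0.052]
post [0.714 0.209 0.057] 79
```

apply_moves --pt "0 0 0 0.6 -1 0 1" --pt "0 0 0 0.6 -1 0 1" --pt "0 0 0 0.6 -1 0 1" --pt "0 0 0 0.6 -1 0 1" --pt "0 0 0 0.6 -1 0 1" --pt "0 0 0 0.6 -1 0 1" --pt "0 0 0 0.6 -1 0 1" --pt "0 0 0 0.5 -1 0 1" --pt "0 0 0 0.5 -1 0 1" --pt "0 0 0 0.5 -1 0 1"

```text
time: 2.0
position: [0.4725, 0.2006, 0.4051]
orientation: [[-0.927, 0.375, 0.001], [0.375, 0.927, 0.001], [-0.0, 0.001, -1.0]]
contact_force: [1.0, -0.2, 1.0]
opening: 0.0854
finger_force: 0.0
```

```bash
cat > st.py <<'E'
from station import ctrl
import json,numpy as np
s=ctrl.state(); r={k:np.asarray(s[k]).round(4).tolist() for k in("time","joints","position","orientation")}
print(r,np.round(s["contact_force"],1),round(float(s["opening"]),4)); open("log.jsonl","a").write(json.dumps(r)+"\n")
E
python3 st.py
```

```text
{'time': 2.0, 'joints': [-40.0317, 1.4231, 14.361, 102.7907, -0.3813, 75.7759, 42.3729], 'position': [0.4725, 0.2006, 0.4051], 'orientation': [[-0.9269, 0.3753, 0.0007], [0.3753, 0.9269, 0.0007], [-0.0004, 0.0009, -1.0]]} [ 1.  -0.2  1. ] 0.0854
```

apply_moves --pt "0 0 0 0.3 -1 0 1" --pt "0 0 0 0.3 -1 0 1" --pt "0 0 0 0.3 -1 0 1" --pt "0 0 0 0.3 -1 0 1" --pt "0 0 0 0.2 -1 0 1" --pt "0 0 0 0.2 -1 0 1" --pt "0 0 0 0.2 -1 0 1" --pt "0 0 0 0.2 -1 0 1" --pt "0 0 0 0 -1 0 1" --pt "0 0 0 0 -1 0 1"

```text
time: 3.0
position: [0.552, -0.199, 0.4049]
orientation: [[-0.927, 0.375, 0.001], [0.375, 0.927, -0.0], [-0.001, 0.0, -1.0]]
contact_force: [0.6, 0.3, 0.7]
opening: 0.0851
finger_force: 0.0
```

```bash
python3 st.py
```

```text
{'time': 3.0, 'joints': [-13.3165, 11.7507, 35.3467, 93.6816, -6.9614, 76.7539, 91.0408], 'position': [0.552, -0.199, 0.4049], 'orientation': [[-0.9271, 0.3749, 0.0005], [0.3749, 0.9271, -0.0], [-0.0005, 0.0002, -1.0]]} [0.6 0.3 0.7] 0.0851
```

```bash
sed -i '1i {"time":0,"joints":[-67.145,18.44,-4.015,83.174,1.296,78.54,-3.26],"position":[0.24395,0.60228,0.40361],"orientation":[[-0.92689,0.37534,-0.0006],[0.37534,0.92689,-0.0018],[-0.0001,-0.0019,-1.0]]}' log.jsonl
cat > fk.py <<'E'
import numpy as np,json
from scipy.spatial.transform import Rotation as Ro
from scipy.optimize import least_squares
def fk(q,p,S):
    # p: base z, a, b, c, elbow offsets
    R=Ro.from_euler("z",S[0]*q[0],degrees=True); x=np.array([0,0,p[0]])
    R=R*Ro.from_euler("y",q[1],degrees=True)*Ro.from_euler("z",S[1]*q[2],degrees=True)
    x=x+R.apply([p[4],0,p[1]]); R=R*Ro.from_euler("y",q[3],degrees=True)
    x=x+R.apply([-p[5],0,p[2]])
    R=R*Ro.from_euler("z",S[2]*q[4],degrees=True)*Ro.from_euler("y",q[5],degrees=True)
    x=x+R.apply([p[6],0,p[3]])
    return R*Ro.from_euler("z",S[3]*q[6]+S[4],degrees=True),x
E
python3 - <<'E'
from fk import *
import itertools
D=[json.loads(l) for l in open("log.jsonl")]
z=[.3,.4,.4,.2,0,0,0]
res=[]
for s in itertools.product([1,-1],repeat=4):
  for o in(0,90,180,-90):
    S=list(s)+[o]; res.append((max((fk(d["joints"],z,S)[0].inv()*Ro.from_matrix(d["orientation"])).magnitude() for d in D),S))
res.sort(key=lambda r:r[0]);print(res[:3]);S=res[0][1]
f=lambda p:np.r_[np.concatenate([fk(d["joints"],p,S)[1]-d["position"] for d in D]),1e-3*(np.array(p)-z)]
r=least_squares(f,z);print(r.x.round(4),abs(r.fun[:9]).max())
f0=lambda p:f(np.r_[p,0,0,0]);r=least_squares(f0,z[:4]);print(r.x.round(4),abs(r.fun[:9]).max())
E
```

```text
[(5.8847557744136e-05, [-1, -1, -1, -1, 90]), (0.24302518880784774, [-1, -1, 1, -1, 90]), (0.7695394800242815, [1, 1, 1, 1, -90])]
[-0.7074  0.4286 -0.2521 -0.7212 -0.1229 -0.1078 -0.9004] 0.02694697147350128
[-4.426   0.3823  0.5313 -4.5768] 0.026615057753190424
```

apply_moves --pt "0.0087 0.0227 0.0007 0.31 -0.24 -0.42 1" --pt "0.0087 0.0227 0.0007 0.31 -0.24 -0.42 1" --pt "0.0087 0.0227 0.0007 0.31 -0.24 -0.42 1" --pt "0.0087 0.0227 0.0007 0.31 -0.24 -0.42 1" --pt "0.0087 0.0227 0.0007 0.31 -0.24 -0.42 1" --pt "0.0087 0.0227 0.0007 0.31 -0.24 -0.42 1" --pt "0.0087 0.0227 0.0007 0.31 -0.24 -0.42 1" --pt "0.0087 0.0227 0.0007 0.31 -0.24 -0.42 1" --pt "0 0 0 0 0 0 1" --pt "0 0 0 0 0 0 1"

```text
time: 4.0
position: [0.6511, -0.2744, 0.2694]
orientation: [[-0.764, 0.357, -0.538], [0.296, 0.934, 0.2], [0.574, -0.006, -0.819]]
contact_force: [0.1, 0.6, 0.6]
opening: 0.0856
finger_force: 0.0
```

```bash
python3 st.py; sed -i 's/x=np.array(\[0,0,p\[0\]\])/x=R.apply([p[7],0,p[0]])/' fk.py
python3 - <<'E'
from fk import *
D=[json.loads(l) for l in open("log.jsonl")]
z=np.array([.3,.4,.4,.2,0,0,0,0]);S=[-1,-1,-1,-1,90]
def fit(free):
    def f(v):
        p=z.copy();p[free]=v
        return np.r_[np.concatenate([fk(d["joints"],p,S)[1]-d["position"] for d in D]),1e-3*(v-z[free])]
    r=least_squares(f,z[free]);print(free,r.x.round(4),abs(r.fun[:3*len(D)]).max())
for fr in([0,1,2,3],[0,1,2,3,6],[0,1,2,3,7],[0,1,2,3,4,5],[0,1,2,3,6,7],[0,1,2,3,4,5,6],[0,1,2,3,4,5,6,7]): fit(fr)
E
cat h.py >/dev/null; python3 - <<'E'
from station import cams
import cv2
p=cams.read_camera("wrist");cv2.imwrite("pics/w1.png",p["image"][:,:,::-1])
E
```

```text
{'time': 4.0, 'joints': [3.0331, 47.6267, 31.9802, 65.2001, -16.4833, 107.5969, 102.188], 'position': [0.6511, -0.2744, 0.2694], 'orientation': [[-0.7636, 0.3571, -0.538], [0.2956, 0.9341, 0.2005], [0.5741, -0.006, -0.8188]]} [0.1 0.6 0.6] 0.0856
[0, 1, 2, 3] [0.2533 0.3958 0.5298 0.1171] 0.028247154777346545
[0, 1, 2, 3, 6] [ 0.252   0.3928  0.5208  0.1138 -0.0095] 0.0284025891764981
[0, 1, 2, 3, 7] [ 0.2605  0.4602  0.5596  0.1778 -0.0429] 0.02761063683391546
[0, 1, 2, 3, 4, 5] [ 0.2894  0.4353  0.5315  0.1437  0.002  -0.0477] 0.026355449724680846
[0, 1, 2, 3, 6, 7] [ 0.263   0.4699  0.5753  0.1877  0.0139 -0.0463] 0.027331387311743893
[0, 1, 2, 3, 4, 5, 6] [ 0.2902  0.434   0.5305  0.1433 -0.0052 -0.0489 -0.0086] 0.02636042030926211
[0, 1, 2, 3, 4, 5, 6, 7] [ 0.2499  0.4667  0.5757  0.1855  0.0197  0.0178  0.0328 -0.0509] 0.027909099363655737
```

View pics/w1.png

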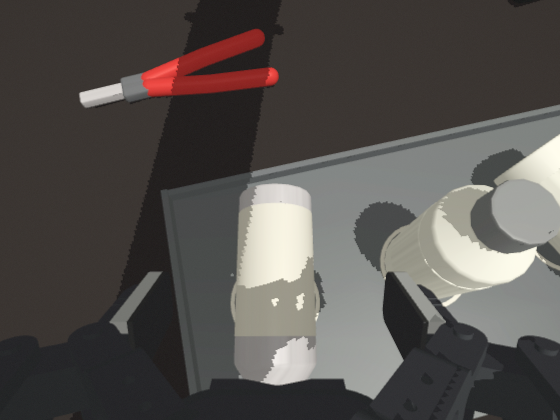

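```bash
cat > fk.py <<'E'
import numpy as np,json
from scipy.spatial.transform import Rotation as Ro
from scipy.optimize import least_squares
S=[-1,-1,-1,-1,90]
LO=np.array([-163.93,-17.29,-79.2,3.27,-89.18,5.43,-154.24]);HI=np.array([163.93,119.83,71.16,140.29,269.18,117.66,154.24])
def fk(q,p):
    e=lambda a,t:Ro.from_euler(a,t,degrees=True)
    p=np.reshape(p,(4,3))
    R=e("z",-q[0]);x=R.apply(p[0]);R=R*e("y",q[1])*e("z",-q[2])
    x=x+R.apply(p[1]);R=R*e("y",q[3]);x=x+R.apply(p[2])
    R=R*e("z",-q[4])*e("y",q[5]);x=x+R.apply(p[3])
    return R*e("z",-q[6]+90),x
def fit(reg=1e-3):
    D=[json.loads(l) for l in open("log.jsonl")]
    z=np.array([0,0,.3,0,0,.4,0,0,.4,0,0,.15])
    f=lambda p:np.r_[np.concatenate([fk(d["joints"],p)[1]-d["position"] for d in D]),reg*(p-z)]
    r=least_squares(f,z);return r.x,abs(r.fun[:3*len(D)]).max()
def ik(p,Rt,xt,q0,w=1e-3):
    f=lambda q:np.r_[10*(fk(q,p)[1]-xt),(fk(q,p)[0].inv()*Rt).as_rotvec(),w*np.radians(q-q0)]
    q0c=np.clip(q0,LO+.5,HI-.5)
    r=least_squares(f,q0c,bounds=(LO,HI),x_scale=50.);return r.x,np.linalg.norm(fk(r.x,p)[1]-xt),np.degrees((fk(r.x,p)[0].inv()*Rt).magnitude())
E
python3 - <<'E'
from fk import *
p,e=fit(1e-4);print(p.reshape(4,3).round(4),e)
D=[json.loads(l) for l in open("log.jsonl")]
q=np.array(D[-1]["joints"]);a=np.array([.934,-.357,0]);u=np.array([-.357,-.934,0])
R0=Ro.from_matrix(D[-1]["orientation"]); tz0=R0.as_matrix()[:,2]
# hold at final: mark0, height s=.085+.004, sweep tilt
for hz in(.089,.2):
  for ph in(40,50,55,60,65,75,90):
    rot=Ro.from_rotvec(u*np.radians(ph+35)); R=rot*R0; G=np.array([.5575,-.2402,hz]); x=G-.155*R.as_matrix()[:,2]
    best=None
    qq,ep,er=ik(p,R,x,q); print(hz,ph,x.round(3),qq.round(0),round(ep,4),round(er,2))
E
```

```text
[[-1.000e-04 -1.560e-02  2.495e-01]
 [ 0.000e+00 -5.300e-03  4.679e-01]
 [ 0.000e+00 -5.300e-03  5.131e-01]
 [ 0.000e+00 -4.000e-04  1.866e-01]] 7.923701332956945e-06
0.089 40 [ 0.465 -0.204  0.208] [-37.   4.  60. 134. -36.   5. 125.] 0.0 0.0
0.089 50 [ 0.447 -0.197  0.189] [-48.   5.  71. 137. -66.   5. 154.] 0.0035 10.36
0.089 55 [ 0.439 -0.194  0.178] [-48.   5.  71. 137. -67.   5. 154.] 0.0058 16.38
0.089 60 [ 0.432 -0.192  0.167] [-48.   6.  71. 138. -68.   5. 154.] 0.0083 22.49
0.089 65 [ 0.427 -0.189  0.155] [-47.   8.  69. 139. -70.   5. 154.] 0.0106 28.68
0.089 75 [ 0.418 -0.186  0.129] [-50.  17.  71. 139. -80.   5. 154.] 0.0141 41.21
0.089 90 [ 0.413 -0.184  0.089] [-89. 120.  62. 139. -89.   5.  49.] 0.0153 37.67
0.2 40 [ 0.465 -0.204  0.319] [  7.  -8.  13. 127.   7.  21.  83.] 0.0 0.0
0.2 50 [ 0.447 -0.197  0.3  ] [ 24.  -9.  -3. 134.   1.   5.  88.] 0.0 0.0
0.2 55 [ 0.439 -0.194  0.289] [-28. -17.  45. 139. 103.  12.  -7.] 0.0 0.0
0.2 60 [ 0.432 -0.192  0.278] [ 30.  -9.  -9. 140. 183.  12. -94.] 0.0 0.0
0.2 65 [ 0.427 -0.189  0.266] [  99.  -17.  -72.  140.  216.   24. -136.] 0.0033 2.43
0.2 75 [ 0.418 -0.186  0.24 ] [ 69. -10. -46. 138. -71.   5. 154.] 0.0108 28.01
0.2 90 [ 0.413 -0.184  0.2  ] [102. -17. -79. 138. -82.   5. 154.] 0.0197 46.44
```

```bash
cat > scan.py <<'E'
from fk import *
import sys
p,_=fit(1e-4);rng=np.random.default_rng(0)
def toolR(a,ph):  # heading angle a (rad) of cap dir; ph forward tilt; tool y = n (perp), x=y×z
    h=np.array([np.cos(a),np.sin(a),0]);z=np.sin(ph)*h-np.cos(ph)*np.array([0,0,1]);y=np.array([-h[1],h[0],0])
    return Ro.from_matrix(np.c_[np.cross(y,z),y,z])
def multi(R,x,seeds,n=12):
    out=[]
    for q0 in list(seeds)+[LO+(HI-LO)*rng.random(7) for _ in range(n)]:
        q,ep,er=ik(p,R,x,np.asarray(q0),w=1e-4)
        if ep<5e-4 and er<.1: out.append((np.min(np.minimum(q-LO,HI-q)),q))
    return max(out,key=lambda t:t[0]) if out else None
if __name__=="__main__":
    flip=Ro.from_euler("z",180,degrees=True)
    for nm,c,hz in(("can",[.5575,-.2402],.089),("bottle",[.5888,-.0022],.079)):
      for ph in(45,55,65,85):
        row=[]
        for a in range(-180,180,30):
          R=toolR(np.radians(a),np.radians(ph)); x=np.r_[c,hz]-.155*R.as_matrix()[:,2]
          b=[multi(RR,x,[],5) for RR in(R,R*flip)]; b=[t for t in b if t]
          row.append(f"{a}:{max(t[0] for t in b):.0f}" if b else f"{a}:-")
        print(nm,ph,*row,flush=True)
E
time timeout 500 python3 scan.py
```

```text
can 45 -180:9 -150:17 -120:37 -90:29 -60:14 -30:7 0:7 30:23 60:41 90:33 120:10 150:5
can 55 -180:- -150:18 -120:30 -90:31 -60:12 -30:1 0:5 30:0 60:42 90:27 120:6 150:-
can 65 -180:- -150:11 -120:30 -90:30 -60:10 -30:- 0:1 30:21 60:29 90:23 120:- 150:-
can 85 -180:- -150:0 -120:23 -90:32 -60:11 -30:- 0:3 30:15 60:28 90:8 120:- 150:-
bottle 45 -180:8 -150:15 -120:30 -90:41 -60:24 -30:10 0:4 30:4 60:24 90:43 120:30 150:14
bottle 55 -180:- -150:5 -120:20 -90:42 -60:24 -30:7 0:- 30:6 60:24 90:42 120:17 150:4
bottle 65 -180:- -150:- -120:18 -90:35 -60:24 -30:2 0:- 30:4 60:24 90:27 120:19 150:-
bottle 85 -180:- -150:- -120:7 -90:27 -60:25 -30:3 0:- 30:5 60:27 90:33 120:7 150:-
real	4m19.921s
user	4m19.840s
sys	0m0.103s
```

apply_moves --pt "0 0 0 0 0 -0.55 1" --pt "0 0 0 0 0 -0.55 1" --pt "0 0 0 0 0 -0.55 1" --pt "0 0 0 0 0 -0.55 1" --pt "0 0 0 0 0 -0.5 1" --pt "0 0 0 0 0 0 0.6" --pt "0 0 0 0 0 0 0" --pt "0 0 0 0 0 0 0" --pt "0 0 0 0 0 0 0" --pt "0 0 0 0 0 0 0" --grip_force 60

```text
time: 5.05
position: [0.652, -0.2748, 0.1647]
orientation: [[-0.766, 0.357, -0.535], [0.296, 0.934, 0.199], [0.571, -0.006, -0.821]]
contact_force: [2.7, -0.9, 5.8]
opening: 0.0522
finger_force: 63.5
```

```bash
cat > plan.py <<'E'
from scan import *
import sys
# plan.py heading tilt Gx Gy Gz n  [lift]: lift, then slerp n rows
def run(h,t,G,n,lift,flip=False,off=.155,nudge=None):
    d=json.loads(open("log.jsonl").readlines()[-1]); q=np.array(d["joints"]);R0=Ro.from_matrix(d["orientation"]);x0=np.array(d["position"])+[0,0,lift]
    R1=toolR(np.radians(h),np.radians(t))
    if flip: R1=R1*Ro.from_euler("z",180,degrees=True)
    x1=np.array(G)-off*R1.as_matrix()[:,2]
    rv=(R1*R0.inv()).as_rotvec(); dx=(x1-x0)
    print("rotvec/row",(rv/np.pi/n).round(4),"deg/row",np.degrees(np.linalg.norm(rv))/n,"shift/row",(dx/.04/n).round(3))
    for k in range(n+1):
        R=Ro.from_rotvec(rv*k/n)*R0;x=x0+dx*k/n; qp=q;q,ep,er=ik(p,R,x,q,w=1e-2)
        g=x+off*R.as_matrix()[:,2]
        print(k,q.round(0),"step",abs(q-qp).max().round(0),"err",round(ep,4),round(er,1),"G",g.round(3),"minmargin",np.min(np.minimum(q-LO,HI-q)).round(0))
E
python3 st.py; python3 -c "
from plan import *
run(45,55,[.5575,-.2402,.18],15,.12)
print();run(60,55,[.5575,-.2402,.18],15,.12)"
```

```text
{'time': 5.05, 'joints': [3.4066, 53.2188, 30.4408, 68.3735, -18.391, 98.9769, 102.5041], 'position': [0.652, -0.2748, 0.1647], 'orientation': [[-0.7658, 0.3567, -0.535], [0.2959, 0.9342, 0.1993], [0.5709, -0.0057, -0.821]]} [ 2.7 -0.9  5.8] 0.0522
rotvec/row [ 0.0074 -0.034   0.0191] deg/row 7.148400462705439 shift/row [-0.307 -0.092 -0.026]
0 [  3.  47.  32.  64. -16. 109. 102.] step 10.0 err 0.0 0.0 G [ 0.569 -0.244  0.157] minmargin 9.0
1 [  3.  43.  31.  69. -16. 102. 107.] step 6.0 err 0.0 0.0 G [ 0.569 -0.249  0.149] minmargin 15.0
2 [  3.  40.  31.  73. -17.  96. 112.] step 6.0 err 0.0 0.0 G [ 0.57  -0.254  0.142] minmargin 21.0
3 [  4.  37.  30.  78. -18.  90. 117.] step 6.0 err 0.0 0.0 G [ 0.571 -0.257  0.136] minmargin 27.0
4 [  5.  33.  29.  82. -19.  85. 122.] step 6.0 err 0.0 0.0 G [ 0.573 -0.259  0.131] minmargin 32.0
5 [  6.  30.  28.  86. -21.  80. 129.] step 6.0 err 0.0 0.0 G [ 0.575 -0.261  0.129] minmargin 26.0
6 [  8.  28.  27.  89. -23.  75. 135.] step 7.0 err 0.0 0.0 G [ 0.577 -0.262  0.127] minmargin 19.0
7 [ 10.  25.  25.  93. -27.  71. 143.] step 7.0 err 0.0
[... 1865 characters left out ...]
-21.  91. -17.  69. 154.] step 32.0 err 0.0 0.0 G [ 0.584 -0.258  0.136] minmargin 0.0
10 [ 72.  32. -47.  92.  -8.  66. 154.] step 25.0 err 0.0 0.0 G [ 0.583 -0.256  0.14 ] minmargin 0.0
11 [ 84.  41. -64.  93.   1.  64. 154.] step 17.0 err 0.0 0.0 G [ 0.581 -0.253  0.146] minmargin 0.0
12 [ 92.  51. -76.  94.  10.  65. 154.] step 12.0 err 0.0 0.0 G [ 0.578 -0.25   0.153] minmargin 0.0
13 [ 94.  55. -79.  94.  12.  66. 154.] step 4.0 err 0.0013 5.3 G [ 0.572 -0.247  0.162] minmargin 0.0
14 [ 95.  56. -79.  94.  11.  67. 154.] step 1.0 err 0.0032 13.4 G [ 0.566 -0.243  0.17 ] minmargin 0.0
15 [ 96.  57. -79.  94.  10.  69. 154.] step 2.0 err 0.0049 21.4 G [ 0.558 -0.24   0.18 ] minmargin 0.0
```

```bash
cat >> plan.py <<'E'
def run2(q,h0,t0,G0,h,t,G,n,flip=False,off=.155,verbose=1):
    F=Ro.from_euler("z",180 if flip else 0,degrees=True)
    R0=toolR(np.radians(h0),np.radians(t0))*F;R1=toolR(np.radians(h),np.radians(t))*F
    x0=np.array(G0)-off*R0.as_matrix()[:,2];x1=np.array(G)-off*R1.as_matrix()[:,2];rv=(R1*R0.inv()).as_rotvec();dx=x1-x0
    print("x0",x0.round(4),"x1",x1.round(4),"rotvec/row",(rv/np.pi/n).round(4),"deg/row",np.degrees(np.linalg.norm(rv))/n,"shift/row",(dx/.04/n).round(3))
    for k in range(n+1):
        R=Ro.from_rotvec(rv*k/n)*R0;x=x0+dx*k/n;qp=q;q,ep,er=ik(p,R,x,np.array(q,float),w=1e-2);g=x+off*R.as_matrix()[:,2]
        if verbose: print(k,q.round(0),"step",abs(q-qp).max().round(0),"err",round(ep,4),round(er,1),"G",g.round(3),"mm",np.min(np.minimum(q-LO,HI-q)).round(0))
    return q
E
python3 -c "
from plan import *
q=[3,53,30,68,-18,99,-78]
q=run2(q,-20.9,-35,[.569,-.244,.16],45,55,[.5575,-.2402,.18],15,True)
q=run2(q,45,55,[.5575,-.2402,.18],45,55,[.5575,-.2402,.089],3,True)
print('bottle')
q=[-20,45,30,70,-18,100,90]
a=np.radians(12);B=np.array([.529+.075*np.cos(a),-.018+.075*np.sin(a)])
q=run2(q,12,-38,[*B,.16],-45,52,[.5888,-.0022,.18],15,False)
q=run2(q,-45,52,[.5888,-.0022,.18],-45,52,[.5888,-.0022,.079],3,False)
"
```

```text
x0 [ 0.6521 -0.2757  0.287 ] x1 [ 0.4677 -0.33    0.2689] rotvec/row [ 0.0073 -0.0341  0.019 ] deg/row 7.147173371107573 shift/row [-0.307 -0.09  -0.03 ]
0 [  4.  47.  32.  64. -16. 109. -78.] step 10.0 err 0.0 0.0 G [ 0.569 -0.244  0.16 ] mm 8.0
1 [  3.  43.  31.  69. -16. 103. -73.] step 6.0 err 0.0 0.0 G [ 0.569 -0.249  0.151] mm 15.0
2 [  4.  40.  30.  73. -17.  97. -68.] step 6.0 err 0.0 0.0 G [ 0.57  -0.254  0.144] mm 21.0
3 [  4.  36.  29.  77. -18.  91. -63.] step 6.0 err 0.0 0.0 G [ 0.571 -0.257  0.138] mm 27.0
4 [  5.  33.  28.  82. -19.  85. -58.] step 6.0 err 0.0 0.0 G [ 0.573 -0.259  0.133] mm 32.0
5 [  7.  30.  27.  85. -21.  80. -52.] step 6.0 err 0.0 0.0 G [ 0.574 -0.261  0.13 ] mm 38.0
6 [  9.  28.  26.  89. -23.  75. -45.] step 7.0 err 0.0 0.0 G [ 0.576 -0.262  0.129] mm 42.0
7 [ 11.  25.  25.  92. -26.  71. -37.] step 7.0 err 0.0 0.0 G [ 0.578 -0.262  0.129] mm 42.0
8 [ 13.  23.  23.  95. -30.  68. -29.] step 8.0 err 0.0 0.0 G [ 0.579 -0.261  0.131] mm 40.0
9 [ 16.  21.  22.  98. -35.  66. -20.] step 9.0 err 0.0 0.0 G [ 0.579 -0.259  0.134] mm 39.0
10 [ 19.  20.  2
[... 2452 characters left out ...]
1 0.004 0.159] mm 20.0
14 [-70.   6.  47. 123.  56.  49. -12.] step 13.0 err 0.0 0.0 G [0.595 0.001 0.169] mm 17.0
15 [-73.   6.  46. 125.  63.  52. -24.] step 12.0 err 0.0 0.0 G [ 0.589 -0.002  0.18 ] mm 15.0
x0 [0.5024 0.0842 0.2754] x1 [0.5024 0.0842 0.1744] rotvec/row [0. 0. 0.] deg/row 0.0 shift/row [ 0.     0.    -0.842]
0 [-73.   6.  46. 125.  63.  52. -24.] step 0.0 err 0.0 0.0 G [ 0.589 -0.002  0.18 ] mm 15.0
1 [-72.  11.  46. 127.  63.  47. -28.] step 5.0 err 0.0 0.0 G [ 0.589 -0.002  0.146] mm 14.0
2 [-71.  16.  45. 127.  64.  43. -32.] step 5.0 err 0.0 0.0 G [ 0.589 -0.002  0.113] mm 13.0
3 [-69.  21.  45. 128.  65.  39. -37.] step 5.0 err 0.0 0.0 G [ 0.589 -0.002  0.079] mm 12.0
```

```bash
python3 -c "
from plan import *
run(12,-38,[.6024,-.0024,.20],8,.163)
q=[-20,46,27,66,-8,109,108]
q=run2(q,12,-38,[.6024,-.0024,.035],12,-38,[.6024,-.0024,.14],2)
q=run2(q,12,-38,[.6024,-.0024,.14],-45,52,[.5888,-.0022,.22],16)
q=run2(q,-45,52,[.5888,-.0022,.22],-45,52,[.5888,-.0022,.079],4)
"
```

```text
rotvec/row [0.0004 0.0022 0.0228] deg/row 4.130139686294005 shift/row [ 0.137  0.913 -0.017]
0 [  3.  45.  33.  62. -16. 113. 102.] step 14.0 err 0.0 0.0 G [ 0.569 -0.244  0.2  ] minmargin 5.0
1 [  0.  44.  32.  64. -14. 112. 103.] step 3.0 err 0.0 0.0 G [ 0.572 -0.213  0.2  ] minmargin 6.0
2 [ -3.  43.  31.  65. -13. 112. 103.] step 3.0 err 0.0 0.0 G [ 0.575 -0.183  0.2  ] minmargin 6.0
3 [ -6.  43.  30.  66. -12. 111. 104.] step 3.0 err 0.0 0.0 G [ 0.578 -0.153  0.2  ] minmargin 6.0
4 [ -8.  42.  29.  66. -10. 111. 104.] step 3.0 err 0.0 0.0 G [ 0.582 -0.122  0.2  ] minmargin 6.0
5 [-11.  42.  28.  66.  -9. 111. 105.] step 3.0 err 0.0 0.0 G [ 0.586 -0.092  0.2  ] minmargin 6.0
6 [-14.  42.  26.  66.  -8. 112. 106.] step 2.0 err 0.0 0.0 G [ 0.591 -0.062  0.2  ] minmargin 6.0
7 [-16.  43.  25.  65.  -7. 112. 106.] step 2.0 err 0.0 0.0 G [ 0.597 -0.032  0.2  ] minmargin 5.0
8 [-18.  44.  24.  63.  -6. 113. 107.] step 2.0 err 0.0 0.0 G [ 0.602 -0.002  0.2  ] minmargin 5.0
x0 [0.6957 0.0174 0.1571] x1 [0.6957 0.0174 0.2621] rotvec/row [0. 0. 0.] deg/row 0.0 shift/row [0.    0.    1.313]
[... 1862 characters left out ...]
 0.001 0.206] mm 19.0
16 [-67.   1.  39. 123.  63.  57. -20.] step 10.0 err 0.0 0.0 G [ 0.589 -0.002  0.22 ] mm 17.0
x0 [0.5024 0.0842 0.3154] x1 [0.5024 0.0842 0.1744] rotvec/row [0. 0. 0.] deg/row 0.0 shift/row [ 0.     0.    -0.881]
0 [-67.   1.  39. 123.  63.  57. -20.] step 0.0 err 0.0 0.0 G [ 0.589 -0.002  0.22 ] mm 17.0
1 [-66.   5.  39. 125.  63.  53. -24.] step 4.0 err 0.0 0.0 G [ 0.589 -0.002  0.185] mm 15.0
2 [-65.   9.  39. 126.  64.  49. -28.] step 5.0 err 0.0 0.0 G [ 0.589 -0.002  0.149] mm 14.0
3 [-65.  14.  39. 127.  65.  45. -33.] step 5.0 err 0.0 0.0 G [ 0.589 -0.002  0.114] mm 13.0
4 [-64.  20.  38. 128.  67.  41. -38.] step 5.0 err 0.0 0.0 G [ 0.589 -0.002  0.079] mm 12.0
```

apply_moves --pt "0 0 0 0 0 0 1" --pt "0 0 0 0 0 0 1" --pt "0 0 0 0 0 0 1" --pt "0 0 0 0 0 0 1" --pt "0 0 0 0 0 0.4 1" --pt "0 0 0 0 0 0.7 1" --pt "0 0 0 0 0 0.75 1" --pt "0 0 0 0 0 0.75 1" --pt "0 0 0 0 0 0.75 1" --pt "0 0 0 0 0 0.73 1"

```text
time: 6.05
position: [0.651, -0.2744, 0.3284]
orientation: [[-0.765, 0.357, -0.537], [0.296, 0.934, 0.2], [0.573, -0.006, -0.82]]
contact_force: [-0.0, -0.1, 0.1]
opening: 0.0851
finger_force: 0.0
```

apply_moves --pt "0.0004 0.0022 0.0228 0.14 0.913 -0.02 1" --pt "0.0004 0.0022 0.0228 0.14 0.913 -0.02 1" --pt "0.0004 0.0022 0.0228 0.14 0.913 -0.02 1" --pt "0.0004 0.0022 0.0228 0.14 0.913 -0.02 1" --pt "0.0004 0.0022 0.0228 0.14 0.913 -0.02 1" --pt "0.0004 0.0022 0.0228 0.14 0.913 -0.02 1" --pt "0.0004 0.0022 0.0228 0.14 0.913 -0.02 1" --pt "0.0004 0.0022 0.0228 0.14 0.913 -0.02 1" --pt "0 0 0 0 0 -0.7 1" --pt "0 0 0 0 0 -0.5 1"

```text
time: 7.05
position: [0.6962, 0.0204, 0.2715]
orientation: [[-0.769, -0.211, -0.603], [-0.166, 0.978, -0.129], [0.617, 0.001, -0.787]]
contact_force: [-0.2, -1.1, -0.6]
opening: 0.0855
finger_force: 0.0
```

```bash
python3 st.py; python3 - <<'E'
from station import cams
from h import *
import cv2,json
p=cams.read_camera("wrist");cv2.imwrite("pics/w2.png",p["image"][:,:,::-1])
P,C=cloud(p);print("wrist bottle",cyl(P,.06,.028,.2,.095))
t=cams.read_camera("top");P,C=cloud(t);print("can",cyl(P,-.18,.027,-.3,.117))
d=json.loads(open("log.jsonl").readlines()[-1]);print("G",np.array(d["position"])+.155*np.array(d["orientation"])[:,2])
E
```

```text
{'time': 7.05, 'joints': [-18.4607, 45.7063, 23.6841, 65.9351, -7.0799, 108.348, 106.4486], 'position': [0.6962, 0.0204, 0.2715], 'orientation': [[-0.7695, -0.2107, -0.6029], [-0.1664, 0.9776, -0.1293], [0.6166, 0.0008, -0.7872]]} [-0.2 -1.1 -0.6] 0.0855
wrist bottle {'ang': np.float64(12.0), 'base': array([ 0.5288, -0.0187]), 'length': np.float64(0.108), 'axis_off': np.float64(-0.0036), 'med': np.float64(0.0005), 'N': 11428}
can {'ang': np.float64(-20.8), 'base': array([ 0.4887, -0.2113]), 'length': np.float64(0.143), 'axis_off': np.float64(0.0026), 'med': np.float64(0.0016), 'N': 1022}
G [6.027505e-01 3.585000e-04 1.494840e-01]
```

View pics/w2.png

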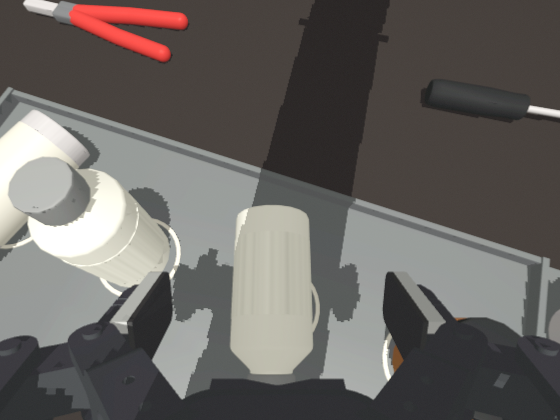

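apply_moves --pt "0 0 0 0 -0.08 -0.57 1" --pt "0 0 0 0 0 -0.57 1" --pt "0 0 0 0 0 -0.57 1" --pt "0 0 0 0 0 -0.57 1" --pt "0 0 0 0 0 -0.57 1" --pt "0 0 0 0 0 0 0.7" --pt "0 0 0 0 0 0 0" --pt "0 0 0 0 0 0 0" --pt "0 0 0 0 0 0 0" --pt "0 0 0 0 0 0 0" --grip_force 60

```text
time: 8.15
position: [0.697, 0.0145, 0.1597]
orientation: [[-0.771, -0.207, -0.602], [-0.163, 0.978, -0.128], [0.615, -0.001, -0.788]]
contact_force: [4.6, 0.6, 6.3]
opening: 0.0543
finger_force: 64.0
```

apply_moves --pt "0 0 0 0 0 0.3 0" --pt "0 0 0 0 0 0.6 0" --pt "0 0 0 0 0 0.85 0" --pt "0 0 0 0 0 0.85 0" --pt "-0.0092 -0.031 -0.0154 -0.302 0.104 0.083 0" --pt "-0.0092 -0.031 -0.0154 -0.302 0.104 0.083 0" --pt "-0.0092 -0.031 -0.0154 -0.302 0.104 0.083 0" --pt "-0.0092 -0.031 -0.0154 -0.302 0.104 0.083 0" --pt "-0.0092 -0.031 -0.0154 -0.302 0.104 0.083 0" --pt "-0.0092 -0.031 -0.0154 -0.302 0.104 0.083 0"

```text
time: 9.15
position: [0.6224, 0.0395, 0.2814]
orientation: [[-0.982, 0.149, -0.113], [0.168, 0.97, -0.178], [0.083, -0.194, -0.978]]
contact_force: [-0.4, -0.3, -2.1]
opening: 0.0541
finger_force: 63.4
```

apply_moves --pt "-0.0092 -0.031 -0.0154 -0.302 0.104 0.083 0" --pt "-0.0092 -0.031 -0.0154 -0.302 0.104 0.083 0" --pt "-0.0092 -0.031 -0.0154 -0.302 0.104 0.083 0" --pt "-0.0092 -0.031 -0.0154 -0.302 0.104 0.083 0" --pt "-0.0092 -0.031 -0.0154 -0.302 0.104 0.083 0" --pt "-0.0092 -0.031 -0.0154 -0.302 0.104 0.083 0" --pt "-0.0092 -0.031 -0.0154 -0.302 0.104 0.083 0" --pt "-0.0092 -0.031 -0.0154 -0.302 0.104 0.083 0" --pt "-0.0092 -0.031 -0.0154 -0.302 0.104 0.083 0" --pt "-0.0092 -0.031 -0.0154 -0.302 0.104 0.083 0"

```text
time: 10.15
position: [0.5015, 0.0807, 0.3143]
orientation: [[-0.433, 0.709, 0.557], [0.438, 0.705, -0.557], [-0.788, 0.003, -0.616]]
contact_force: [-0.9, 0.1, -3.0]
opening: 0.054
finger_force: 63.7
```

```bash
python3 st.py; python3 - <<'E'
from station import cams
from h import *
import json
d=json.loads(open("log.jsonl").readlines()[-1]);z=np.array(d["orientation"])[:,2];G=np.array(d["position"])+.155*z
print("G",G.round(4),"heading",np.degrees(np.arctan2(z[1],z[0])),"tilt",np.degrees(np.arccos(-z[2])))
p=cams.read_camera("scene");cv2.imwrite("pics/s3.png",cv2.resize(p["image"][100:400,120:480,::-1],(720,600)))
E
```

```text
{'time': 10.15, 'joints': [-66.9441, 0.5478, 39.1841, 123.7811, 62.9892, 57.2062, -20.4081], 'position': [0.5015, 0.0807, 0.3143], 'orientation': [[-0.4326, 0.7089, 0.557], [0.4381, 0.7053, -0.5574], [-0.788, 0.0029, -0.6157]]} [-0.9  0.1 -3. ] 0.054
G [ 0.5878 -0.0057  0.2189] heading -45.02056560554648 tilt 51.99719884101301
```

View pics/s3.png

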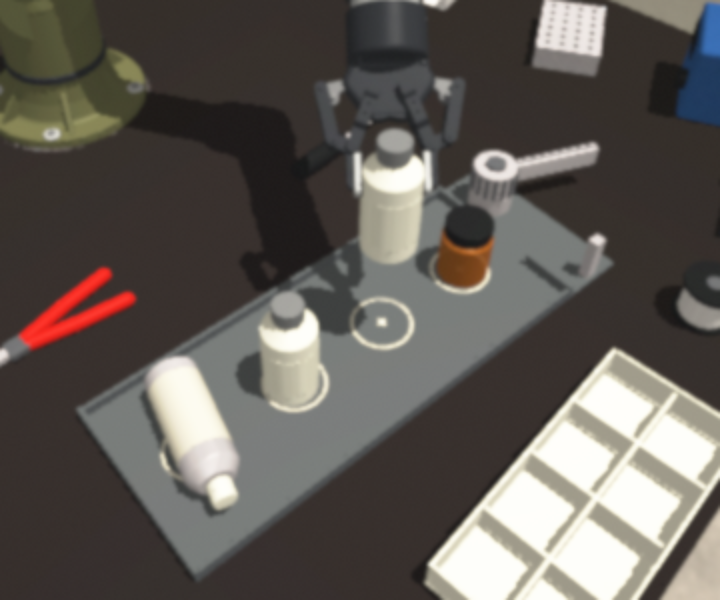

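```bash
cat > vert.py <<'E'
from h import *
def vert(P,c,R,z0,z1,C=None):
    m=(np.hypot(P[:,0]-c[0],P[:,1]-c[1])<R*1.25)&(P[:,2]>z0)&(P[:,2]<z1);Q=P[m]
    f=lambda q:np.hypot(Q[:,0]-q[0]-q[2]*(Q[:,2]-(z0+z1)/2),Q[:,1]-q[1]-q[3]*(Q[:,2]-(z0+z1)/2))-R
    r=least_squares(f,[*c,0,0],loss="soft_l1",f_scale=.001);return r.x.round(4),np.median(abs(r.fun)).round(4),int(m.sum())
def ring(p,c):
    g=cv2.cvtColor(p["image"],cv2.COLOR_RGB2GRAY).astype(float)
    xs=np.arange(-.045,.0451,.001);X,Y=np.meshgrid(c[0]+xs,c[1]+xs);T=np.linalg.inv(p["T"])
    q=np.stack([X,Y,0*X+.004,0*X+1],-1)@T.T;u=(q[...,0]/q[...,2]*p["fx"]+p["cx"]).astype(np.float32);v=(q[...,1]/q[...,2]*p["fy"]+p["cy"]).astype(np.float32)
    o=cv2.remap(g.astype(np.float32),u,v,cv2.INTER_LINEAR);o=o-cv2.GaussianBlur(o,(0,0),6)
    k=(o>12)&(abs(np.hypot(X-c[0],Y-c[1])-.0325)<.009);W=np.c_[X[k],Y[k]];w=o[k]
    f=lambda q:w/ w.mean()*(np.hypot(W[:,0]-q[0],W[:,1]-q[1])-q[2])
    r=least_squares(f,[*c,.0325],loss="soft_l1",f_scale=.002);return r.x.round(4),len(W)
E
python3 - <<'E'
from vert import *
from station import cams
for n in("scene","wrist"):
    p=cams.read_camera(n);P,C=cloud(p)
    print(n,"ring2",ring(p,marks()[2]),"ring1",ring(p,marks()[1]))
    m=(np.hypot(P[:,0]-.588,P[:,1]+.0057)<.035)&(P[:,2]>.12);print("z",np.percentile(P[m][:,2],[.5,1,2,98,99.5]).round(4))
    print(vert(P,[.588,-.0057],.028,.155,.195))
E
```

```text
scene ring2 (array([ 0.5895, -0.0039,  0.0325]), 1222) ring1 (array([ 0.5733, -0.1223,  0.0329]), 900)
z [0.1399 0.1408 0.1428 0.2682 0.2689]
(array([ 0.5929, -0.0074, -0.0077, -0.0139]), np.float64(0.0004), 439)
wrist ring2 (array([0.524 , 0.0626, 0.1294]), 166) ring1 (array([ 0.5712, -0.1224,  0.0326]), 941)
z [0.1399 0.141  0.1426 0.2426 0.2447]
(array([ 0.5898, -0.0071, -0.0047, -0.0021]), np.float64(0.0003), 11622)
```

apply_moves --pt "0 0 0 -0.05 0.09 -0.5 0" --pt "0 0 0 0 0 -0.6 0" --pt "0 0 0 0 0 -0.6 0" --pt "0 0 0 0 0 -0.6 0" --pt "0 0 0 0 0 -0.5 0" --pt "0 0 0 0 0 -0.3 0" --pt "0 0 0 0 0 -0.15 0" --pt "0 0 0 0 0 -0.05 0" --pt "0 0 0 0 0 0 0" --pt "0 0 0 0 0 0 0"

```text
time: 11.3
position: [0.5012, 0.0848, 0.1829]
orientation: [[-0.436, 0.707, 0.557], [0.437, 0.707, -0.556], [-0.787, 0.001, -0.618]]
contact_force: [0.0, 0.0, -3.1]
opening: 0.0544
finger_force: 63.7
```

```bash
python3 st.py; python3 - <<'E'
from vert import *
from station import cams
for n in("scene",):
    p=cams.read_camera(n);P,C=cloud(p);m=(np.hypot(P[:,0]-.588,P[:,1]+.0037)<.035)&(P[:,2]>.01)
    print(n,np.percentile(P[m][:,2],[1,98,99.5]).round(4),vert(P,[.589,-.0037],.028,.02,.062),vert(P,[.589,-.0037],.028,.02,.09))
    print("nb",vert(P,[.5732,-.122],.028,.02,.09),"jar",vert(P,[.6045,.1158],.029,.02,.06))
E
```

```text
{'time': 11.3, 'joints': [-64.8466, 18.2674, 39.1597, 127.9389, 66.2257, 41.9167, -37.0337], 'position': [0.5012, 0.0848, 0.1829], 'orientation': [[-0.4363, 0.707, 0.5567], [0.437, 0.7072, -0.5557], [-0.7866, 0.0009, -0.6175]]} [ 0.   0.  -3.1] 0.0544
scene [0.0118 0.1371 0.1379] (array([ 0.5937, -0.0041,  0.0014, -0.0067]), np.float64(0.0005), 322) (array([ 0.5935, -0.0043, -0.0118, -0.0107]), np.float64(0.0005), 591)
nb (array([ 0.5726, -0.125 , -0.0082,  0.0042]), np.float64(0.0004), 592) jar (array([0.6071, 0.1179, 0.0027, 0.0131]), np.float64(0.0006), 316)
```

apply_moves --pt "0 0 0 -0.08 0 0 0" --pt "0 0 0 0 0 -0.025 0" --pt "0 0 0 0 0 -0.025 0" --pt "0 0 0 0 0 -0.025 0" --pt "0 0 0 0 0 -0.025 0" --pt "0 0 0 0 0 0 0" --pt "0 0 0 0 0 0 0" --pt "0 0 0 0 0 0 0" --pt "0 0 0 0 0 0 0" --pt "0 0 0 0 0 0 0"

```text
time: 12.35
position: [0.4977, 0.0848, 0.1785]
orientation: [[-0.437, 0.707, 0.557], [0.436, 0.707, -0.556], [-0.787, -0.0, -0.617]]
contact_force: [-0.2, -0.1, 0.8]
opening: 0.0544
finger_force: 64.2
```

apply_moves --pt "0 0 0 0 0 0 0.75" --pt "0 0 0 0 0 0 1" --pt "0 0 0 0 0 0 1" --pt "0 0 0 0 0 0 1" --pt "0 0 0 0 0 0 1" --pt "0 0 0 -0.14 0.14 0.155 1" --pt "0 0 0 -0.28 0.28 0.31 1" --pt "0 0 0 -0.28 0.28 0.31 1" --pt "0 0 0 -0.28 0.28 0.31 1" --pt "0 0 0 -0.28 0.28 0.31 1"

```text
time: 13.35
position: [0.4463, 0.1358, 0.2349]
orientation: [[-0.437, 0.707, 0.556], [0.437, 0.707, -0.556], [-0.786, -0.0, -0.618]]
contact_force: [-0.3, 0.2, 0.4]
opening: 0.0852
finger_force: 0.0
```

```bash
python3 st.py; python3 - <<'E'
from vert import *
from station import cams
for n in("scene","top"):
    p=cams.read_camera(n);P,C=cloud(p)
    print(n,"bottle",vert(P,[.589,-.0037],.028,.02,.09),"ring",ring(p,[.589,-.003]))
    print("nb",vert(P,[.5732,-.122],.028,.02,.09),"can",cyl(P,-.18,.027,-.3,.117))
E
python3 -c "
from plan import *
import numpy as np
# fit can target, flipped grasp at s=.085
d=json.loads(open('log.jsonl').readlines()[-1]);q=np.array(d['joints'])
R0=Ro.from_matrix(d['orientation']);x0=np.array(d['position'])+[0,0,.08]
for flip in (True,):
  R1=toolR(np.radians(-20.9),np.radians(-35))*Ro.from_euler('z',180 if flip else 0,degrees=True)
  x1=np.array([.568,-.244,.2])-.155*R1.as_matrix()[:,2]
  rv=(R1*R0.inv()).as_rotvec();print(np.degrees(rv),x0,x1,q.round())
"
```

```text
{'time': 13.35, 'joints': [-72.7213, 7.2656, 35.7852, 129.5047, 61.5392, 56.2624, -34.1403], 'position': [0.4463, 0.1358, 0.2349], 'orientation': [[-0.4372, 0.7067, 0.5563], [0.4366, 0.7075, -0.5558], [-0.7863, -0.0001, -0.6178]]} [-0.3  0.2  0.4] 0.0852
scene bottle (array([ 0.5898, -0.0037, -0.0053,  0.0064]), np.float64(0.0005), 570) ring (array([ 0.5895, -0.0038,  0.0326]), 782)
nb (array([ 0.5726, -0.125 , -0.0061,  0.0055]), np.float64(0.0004), 593) can {'ang': np.float64(-20.5), 'base': array([ 0.4942, -0.2139]), 'length': np.float64(0.144), 'axis_off': np.float64(0.0024), 'med': np.float64(0.0016), 'N': 1651}
top bottle (array([ 0.5885, -0.0028,  0.0097, -0.    ]), np.float64(0.0003), 123) ring (array([ 0.5896, -0.0023,  0.0334]), 980)
nb (array([ 0.5717, -0.124 ,  0.0038, -0.0031]), np.float64(0.0003), 129) can {'ang': np.float64(-20.5), 'base': array([ 0.4887, -0.2116]), 'length': np.float64(0.143), 'axis_off': np.float64(0.0027), 'med': np.float64(0.0015), 'N': 1027}
[  19.61635293  -12.71710562 -154.43651529] [0.4463 0.1358 0.3149] [ 0.65105484 -0.27571556  0.32696857] [-73.   7.  36. 130.  62.  56. -34.]
```

```bash
cat > seq.py <<'E'
from plan import *
def sim(q,x,R,segs,pr=2):
    # segs: (R1,x1,n)
    for R1,x1,n in segs:
        x1=np.array(x1);rv=(R1*R.inv()).as_rotvec();dx=x1-x
        print("ROW rot",(rv/np.pi/n).round(4),"deg",(np.degrees(np.linalg.norm(rv))/n).round(2),"shift",(dx/.04/n).round(3),"n",n)
        for k in range(1,n+1):
            qp=q;q,ep,er=ik(p,Ro.from_rotvec(rv*k/n)*R,x+dx*k/n,q,w=1e-2)
            if k%pr==0 or ep>1e-3: print(k,q.round(0),"step",abs(q-qp).max().round(0),"err",round(ep,4),round(er,1),"x",(x+dx*k/n).round(3),"mm",np.min(np.minimum(q-LO,HI-q)).round(0))
        R=R1;x=x1
    return q,x,R
def now():
    d=json.loads(open('log.jsonl').readlines()[-1]);return np.array(d['joints']),np.array(d['position']),Ro.from_matrix(d['orientation'])
def T(h,t,flip): return toolR(np.radians(h),np.radians(t))*Ro.from_euler('z',180 if flip else 0,degrees=True)
E
python3 -c "
from seq import *
R1=T(-20.8,-35,True); G=np.array([.4895+.085*.935,-.2125-.085*.355,.2]);x1=G-.155*R1.as_matrix()[:,2]
s=sim(*now(),[(T(-45,10,False),[.46,.06,.40],6),(T(-20.8,-5,True),[.53,-.2,.40],20),(R1,x1,5)])
"
```

```text
ROW rot [ 0.0274  0.0274 -0.    ] deg 6.97 shift [ 0.057 -0.316  0.688] n 6
2 [-70.  -4.  39. 126.  48.  58. -14.] step 10.0 err 0.0 0.0 x [0.451 0.111 0.29 ] mm 13.0
4 [-70. -11.  44. 120.  34.  64.   4.] step 8.0 err 0.0 0.0 x [0.455 0.085 0.345] mm 6.0
6 [-72. -14.  51. 113.  21.  74.  18.] step 6.0 err 0.0 0.0 x [0.46 0.06 0.4 ] mm 3.0
ROW rot [ 0.0016 -0.001  -0.0432] deg 7.79 shift [ 0.088 -0.325  0.   ] n 20
2 [-69. -13.  52. 112.  20.  74.   7.] step 5.0 err 0.0 0.0 x [0.467 0.034 0.4  ] mm 5.0
4 [-66. -10.  53. 110.  18.  75.  -4.] step 5.0 err 0.0 0.0 x [0.474 0.008 0.4  ] mm 7.0
6 [-63.  -8.  55. 109.  16.  76. -14.] step 5.0 err 0.0 0.0 x [ 0.481 -0.018  0.4  ] mm 10.0
8 [-61.  -5.  58. 107.  13.  77. -24.] step 5.0 err 0.0 0.0 x [ 0.488 -0.044  0.4  ] mm 13.0
10 [-58.  -1.  60. 106.   9.  77. -33.] step 4.0 err 0.0 0.0 x [ 0.495 -0.07   0.4  ] mm 11.0
12 [-55.   3.  63. 104.   4.  78. -41.] step 4.0 err 0.0 0.0 x [ 0.502 -0.096  0.4  ] mm 8.0
14 [-52.   7.  66. 102.  -2.  79. -50.] step 4.0 err 0.0 0.0 x [ 0.509 -0.122  0.4  ] mm 5.0
16 [-48.  12.  68. 100.  -7.  80. -58.] step 4.0 err 0.0 0.0 x [ 0.516 -0.148  0.4  ] mm 3.0
18 [-43.  17.  70.  97. -13.  82. -66.] step 4.0 err 0.0 0.0 x [ 0.523 -0.174  0.4  ] mm 1.0
20 [-39.  21.  71.  95. -19.  83. -76.] step 5.0 err 0.0 0.0 x [ 0.53 -0.2   0.4 ] mm 0.0
ROW rot [0.0118 0.0312 0.    ] deg 6.0 shift [ 0.61  -0.371 -0.365] n 5
2 [-23.  35.  62.  84. -25.  96. -70.] step 7.0 err 0.0 0.0 x [ 0.579 -0.23   0.371] mm 9.0
4 [-11.  47.  57.  70. -27. 109. -68.] step 7.0 err 0.0 0.0 x [ 0.628 -0.259  0.342] mm 9.0
```

```bash
python3 -c "
from seq import *
R1=T(-20.8,-35,True); G=np.array([.4895+.085*.935,-.2125-.085*.355,.15]);x1=G-.155*R1.as_matrix()[:,2];print(x1)
s=sim(*now(),[(T(-45,10,False),[.50,.06,.38],6),(T(-20.8,-15,True),[.61,-.22,.38],20),(R1,x1,4)],4)
R2=T(45,55,True);f=lambda R,G:np.array(G)-.155*R.as_matrix()[:,2]
m=[.558,-.2415]
s=sim(*s,[(R1,f(R1,[*G[:2],.036]),3),(R1,f(R1,[*G[:2],.14]),3),(R2,f(R2,[*m,.22]),16),(R2,f(R2,[*m,.089]),4)],4)
"
```

```text
[ 0.65208507 -0.27424555  0.27696857]
ROW rot [ 0.0274  0.0274 -0.    ] deg 6.97 shift [ 0.224 -0.316  0.605] n 6
4 [-68.  -5.  45. 118.  30.  59.   8.] step 10.0 err 0.0 0.0 x [0.482 0.085 0.332] mm 12.0
ROW rot [-0.0016  0.001  -0.0432] deg 7.79 shift [ 0.137 -0.35   0.   ] n 20
4 [-61.   4.  57. 105.   8.  72.   7.] step 5.0 err 0.0 0.0 x [0.522 0.004 0.38 ] mm 14.0
8 [-55.  14.  62. 100.  -1.  77. -10.] step 4.0 err 0.0 0.0 x [ 0.544 -0.052  0.38 ] mm 9.0
12 [-45.  24.  65.  94. -12.  84. -26.] step 4.0 err 0.0 0.0 x [ 0.566 -0.108  0.38 ] mm 6.0
16 [-35.  34.  68.  87. -22.  92. -46.] step 5.0 err 0.0 0.0 x [ 0.588 -0.164  0.38 ] mm 3.0
20 [-25.  41.  70.  80. -33.  99. -68.] step 6.0 err 0.0 0.0 x [ 0.61 -0.22  0.38] mm 2.0
ROW rot [0.0099 0.026  0.    ] deg 5.0 shift [ 0.263 -0.339 -0.644] n 4
4 [ -9.  57.  60.  65. -34. 113. -65.] step 4.0 err 0.0 0.0 x [ 0.652 -0.274  0.277] mm 4.0
ROW rot [0. 0. 0.] deg 0.0 shift [ 0.    0.   -0.95] n 3
ROW rot [0. 0. 0.] deg 0.0 shift [0.    0.    0.867] n 3
ROW rot [ 0.0069 -0.032   0.0178] deg 6.7 shift [-0.287 -0.089  0.066] n 16
4 [-13.  45.  60.  82. -37.  92. -46.] step 5.0 err 0.0 0.0 x [ 0.606 -0.289  0.277] mm 11.0
8 [-11.  33.  57.  94. -44.  78. -22.] step 6.0 err 0.0 0.0 x [ 0.56  -0.303  0.288] mm 14.0
12 [ -3.  24.  52. 103. -57.  74.   6.] step 8.0 err 0.0 0.0 x [ 0.514 -0.317  0.298] mm 19.0
16 [  9.  22.  47. 107. -70.  85.  36.] step 7.0 err 0.0 0.0 x [ 0.468 -0.331  0.309] mm 19.0
ROW rot [0. 0. 0.] deg 0.0 shift [ 0.     0.    -0.819] n 4
4 [ 14.  35.  41. 111. -78.  83.  50.] step 3.0 err 0.0 0.0 x [ 0.468 -0.331  0.178] mm 11.0
```

apply_moves --pt "0.0274 0.0274 0 0.224 -0.316 0.605 1" --pt "0.0274 0.0274 0 0.224 -0.316 0.605 1" --pt "0.0274 0.0274 0 0.224 -0.316 0.605 1" --pt "0.0274 0.0274 0 0.224 -0.316 0.605 1" --pt "0.0274 0.0274 0 0.224 -0.316 0.605 1" --pt "0.0274 0.0274 0 0.224 -0.316 0.605 1" --pt "-0.0016 0.001 -0.0432 0.137 -0.35 0 1" --pt "-0.0016 0.001 -0.0432 0.137 -0.35 0 1" --pt "-0.0016 0.001 -0.0432 0.137 -0.35 0 1" --pt "-0.0016 0.001 -0.0432 0.137 -0.35 0 1"

```text
time: 14.45
position: [0.5229, 0.0022, 0.3789]
orientation: [[-0.234, 0.972, 0.023], [0.954, 0.234, -0.185], [-0.186, -0.021, -0.982]]
contact_force: [0.3, -0.7, -0.6]
opening: 0.0855
finger_force: 0.0
```

apply_moves --pt "-0.0016 0.001 -0.0432 0.137 -0.35 0 1" --pt "-0.0016 0.001 -0.0432 0.137 -0.35 0 1" --pt "-0.0016 0.001 -0.0432 0.137 -0.35 0 1" --pt "-0.0016 0.001 -0.0432 0.137 -0.35 0 1" --pt "-0.0016 0.001 -0.0432 0.137 -0.35 0 1" --pt "-0.0016 0.001 -0.0432 0.137 -0.35 0 1" --pt "-0.0016 0.001 -0.0432 0.137 -0.35 0 1" --pt "-0.0016 0.001 -0.0432 0.137 -0.35 0 1" --pt "-0.0016 0.001 -0.0432 0.137 -0.35 0 1" --pt "-0.0016 0.001 -0.0432 0.137 -0.35 0 1"

```text
time: 15.45
position: [0.5777, -0.1375, 0.3787]
orientation: [[0.872, 0.434, -0.227], [0.427, -0.901, -0.081], [-0.24, -0.027, -0.97]]
contact_force: [0.3, 0.1, 0.9]
opening: 0.0855
finger_force: 0.0
```

apply_moves --pt "-0.0016 0.001 -0.0432 0.137 -0.35 0 1" --pt "-0.0016 0.001 -0.0432 0.137 -0.35 0 1" --pt "-0.0016 0.001 -0.0432 0.137 -0.35 0 1" --pt "-0.0016 0.001 -0.0432 0.137 -0.35 0 1" --pt "-0.0016 0.001 -0.0432 0.137 -0.35 0 1" --pt "-0.0016 0.001 -0.0432 0.137 -0.35 0 1" --pt "0 0 0 0 0 0 1" --pt "0 0 0 0 0 0 1" --pt "0 0 0 0 0 0 1" --pt "0 0 0 0 0 0 1"

```text
time: 16.45
position: [0.6107, -0.2196, 0.3793]
orientation: [[0.905, -0.35, -0.241], [-0.338, -0.937, 0.09], [-0.257, 0.0, -0.966]]
contact_force: [-0.2, 0.2, -0.9]
opening: 0.0853
finger_force: 0.0
```

```bash
python3 st.py; python3 -c "
from seq import *
R1=T(-20.8,-35,True); G=np.array([.4895+.085*.935,-.2125-.085*.355,.13]);x1=G-.155*R1.as_matrix()[:,2]
s=sim(*now(),[(R1,x1,8)],4)"
```

```text
{'time': 16.45, 'joints': [-24.3528, 39.8625, 67.2741, 79.8119, -31.0913, 97.7161, -68.8029], 'position': [0.6107, -0.2196, 0.3793], 'orientation': [[0.9053, -0.3496, -0.2413], [-0.3379, -0.9369, 0.0896], [-0.2574, 0.0005, -0.9663]]} [-0.2  0.2 -0.9] 0.0853
ROW rot [ 0.0049  0.013  -0.0002] deg 2.51 shift [ 0.129 -0.171 -0.382] n 8
4 [-16.  49.  62.  74. -32. 104. -67.] step 2.0 err 0.0 0.0 x [ 0.631 -0.247  0.318] mm 9.0
8 [ -8.  57.  58.  66. -33. 111. -66.] step 2.0 err 0.0 0.0 x [ 0.652 -0.274  0.257] mm 7.0
```

apply_moves --pt "0.0049 0.013 0 0.129 -0.171 -0.382 1" --pt "0.0049 0.013 0 0.129 -0.171 -0.382 1" --pt "0.0049 0.013 0 0.129 -0.171 -0.382 1" --pt "0.0049 0.013 0 0.129 -0.171 -0.382 1" --pt "0.0049 0.013 0 0.129 -0.171 -0.382 1" --pt "0.0049 0.013 0 0.129 -0.171 -0.382 1" --pt "0.0049 0.013 0 0.129 -0.171 -0.382 1" --pt "0.0049 0.013 0 0.129 -0.171 -0.382 1" --pt "0 0 0 0 0 0 1" --pt "0 0 0 0 0 0 1"

```text
time: 17.45
position: [0.6519, -0.2749, 0.2571]
orientation: [[0.768, -0.351, -0.536], [-0.288, -0.936, 0.2], [-0.572, 0.001, -0.82]]
contact_force: [0.6, 0.2, -0.0]
opening: 0.0856
finger_force: 0.0
```

```bash
python3 st.py; python3 - <<'E'
from station import cams
from vert import *
import json
p=cams.read_camera("wrist");P,C=cloud(p);print("wrist can",cyl(P,-.18,.027,-.36,.117))
d=json.loads(open("log.jsonl").readlines()[-1]);print("G",np.array(d["position"])+.155*np.array(d["orientation"])[:,2])
p=cams.read_camera("scene");print("ring1",ring(p,[.5733,-.122]))
E
```

```text
{'time': 17.45, 'joints': [-8.3603, 57.3244, 57.6617, 66.2057, -32.5108, 110.902, -65.6782], 'position': [0.6519, -0.2749, 0.2571], 'orientation': [[0.7677, -0.3509, -0.5362], [-0.2883, -0.9364, 0.2], [-0.5722, 0.001, -0.8201]]} [ 0.6  0.2 -0. ] 0.0856
wrist can {'ang': np.float64(-20.5), 'base': array([ 0.495 , -0.2163]), 'length': np.float64(0.141), 'axis_off': np.float64(0.0004), 'med': np.float64(0.0006), 'N': 14580}
G [ 0.568789  -0.2439     0.1299845]
ring1 (array([-31.8104, -24.6899,  40.6846]), 9)
```

apply_moves --pt "0 0 0 0 0 -0.5 1" --pt "0 0 0 0 0 -0.5 1" --pt "0 0 0 0 0 -0.5 1" --pt "0 0 0 0 0 -0.5 1" --pt "0 0 0 0 0 -0.37 1" --pt "0 0 0 0 0 0 0.7" --pt "0 0 0 0 0 0 0" --pt "0 0 0 0 0 0 0" --pt "0 0 0 0 0 0 0" --pt "0 0 0 0 0 0 0" --grip_force 70

```text
time: 18.55
position: [0.6521, -0.2757, 0.1632]
orientation: [[0.768, -0.352, -0.535], [-0.289, -0.936, 0.2], [-0.571, 0.001, -0.821]]
contact_force: [2.7, -1.0, 0.4]
opening: 0.0519
finger_force: 73.3
```

```bash
python3 st.py; python3 -c "
from seq import *
q,x,R=now();G=x+.155*R.as_matrix()[:,2];print(G)
R2=T(45,55,True);f=lambda R,G:np.array(G)-.155*R.as_matrix()[:,2]
s=sim(q,x,R,[(R,x+[0,0,.104],4),(R2,f(R2,[.5573,-.2414,.23]),16)],4)"
```

```text
{'time': 18.55, 'joints': [-7.9997, 62.4515, 55.1055, 68.8865, -35.4189, 103.9194, -65.6212], 'position': [0.6521, -0.2757, 0.1632], 'orientation': [[0.7685, -0.3516, -0.5347], [-0.2893, -0.9362, 0.1997], [-0.5707, 0.0012, -0.8211]]} [ 2.7 -1.   0.4] 0.0519
[ 0.56922785 -0.24474425  0.03592491]
ROW rot [0. 0. 0.] deg 0.0 shift [0.   0.   0.65] n 4
4 [ -8.  57.  58.  66. -32. 112. -66.] step 2.0 err 0.0 0.0 x [ 0.652 -0.276  0.267] mm 6.0
ROW rot [ 0.0069 -0.0319  0.0177] deg 6.68 shift [-0.288 -0.087  0.081] n 16
4 [-12.  44.  57.  81. -35.  92. -47.] step 5.0 err 0.0 0.0 x [ 0.606 -0.29   0.28 ] mm 14.0
8 [-10.  31.  55.  94. -42.  77. -24.] step 6.0 err 0.0 0.0 x [ 0.56  -0.303  0.293] mm 17.0
12 [ -1.  22.  50. 103. -55.  74.   5.] step 8.0 err 0.0 0.0 x [ 0.514 -0.317  0.306] mm 22.0
16 [ 10.  21.  45. 107. -69.  85.  34.] step 7.0 err 0.0 0.0 x [ 0.468 -0.331  0.319] mm 20.0
```

apply_moves --pt "0 0 0 0 0 0.4 0" --pt "0 0 0 0 0 0.7 0" --pt "0 0 0 0 0 0.75 0" --pt "0 0 0 0 0 0.75 0" --pt "0.0069 -0.0319 0.0177 -0.288 -0.087 0.081 0" --pt "0.0069 -0.0319 0.0177 -0.288 -0.087 0.081 0" --pt "0.0069 -0.0319 0.0177 -0.288 -0.087 0.081 0" --pt "0.0069 -0.0319 0.0177 -0.288 -0.087 0.081 0" --pt "0.0069 -0.0319 0.0177 -0.288 -0.087 0.081 0" --pt "0.0069 -0.0319 0.0177 -0.288 -0.087 0.081 0"

```text
time: 19.55
position: [0.5816, -0.2963, 0.2867]
orientation: [[0.998, 0.053, -0.044], [0.062, -0.973, 0.222], [-0.031, -0.224, -0.974]]
contact_force: [0.4, 0.5, -2.6]
opening: 0.0522
finger_force: 73.4
```

apply_moves --pt "0.0069 -0.0319 0.0177 -0.288 -0.087 0.081 0" --pt "0.0069 -0.0319 0.0177 -0.288 -0.087 0.081 0" --pt "0.0069 -0.0319 0.0177 -0.288 -0.087 0.081 0" --pt "0.0069 -0.0319 0.0177 -0.288 -0.087 0.081 0" --pt "0.0069 -0.0319 0.0177 -0.288 -0.087 0.081 0" --pt "0.0069 -0.0319 0.0177 -0.288 -0.087 0.081 0" --pt "0.0069 -0.0319 0.0177 -0.288 -0.087 0.081 0" --pt "0.0069 -0.0319 0.0177 -0.288 -0.087 0.081 0" --pt "0.0069 -0.0319 0.0177 -0.288 -0.087 0.081 0" --pt "0.0069 -0.0319 0.0177 -0.288 -0.087 0.081 0"

```text
time: 20.55
position: [0.4657, -0.3314, 0.3189]
orientation: [[0.403, 0.708, 0.581], [0.406, -0.707, 0.58], [0.82, 0.002, -0.572]]
contact_force: [0.7, -0.8, -2.8]
opening: 0.0521
finger_force: 73.6
```

```bash
cat > can.py <<'E'
from vert import *
from station import cams
import json
d=json.loads(open("log.jsonl").readlines()[-1]);z=np.array(d["orientation"])[:,2];G=np.array(d["position"])+.155*z
print("G",G.round(4),"heading",np.degrees(np.arctan2(z[1],z[0])).round(1),"tilt",np.degrees(np.arccos(-z[2])).round(1))
for n in("scene","top"):
    p=cams.read_camera(n);P,C=cloud(p)
    if n=="scene": cv2.imwrite("pics/s4.png",cv2.resize(p["image"][100:400,100:420,::-1],(640,600)))
    m=(np.hypot(P[:,0]-G[0],P[:,1]-G[1])<.034)&(P[:,2]>G[2]-.078);print(n,"z",np.percentile(P[m][:,2],[.5,1,2,98,99.5]).round(4),m.sum())
    print("ring0",ring(p,[.5573,-.2414]),"ring0b",ring(p,[.5573,-.2414]))
    for a,b in((-.07,-.02),(-.07,.02)): print("can",vert(P,G[:2],.027,G[2]+a,G[2]+b))
E
python3 st.py; python3 can.py
```

```text
{'time': 20.55, 'joints': [11.2736, 20.3284, 43.5388, 107.0826, -68.4413, 84.4995, 34.5564], 'position': [0.4657, -0.3314, 0.3189], 'orientation': [[0.4027, 0.7077, 0.5805], [0.406, -0.7065, 0.5797], [0.8204, 0.0022, -0.5718]]} [ 0.7 -0.8 -2.8] 0.0521
G [ 0.5557 -0.2415  0.2303] heading 45.0 tilt 55.1
scene z [0.1534 0.1543 0.1567 0.2908 0.2915] 2090
ring0 (array([ 0.5578, -0.2415,  0.0324]), 1133) ring0b (array([ 0.5578, -0.2415,  0.0324]), 1133)
can (array([ 5.608e-01, -2.375e-01, -4.100e-03,  2.000e-04]), np.float64(0.0003), 537)
can (array([ 0.5607, -0.2377, -0.0045, -0.0102]), np.float64(0.0005), 967)
top z [0.1536 0.1559 0.1587 0.2929 0.2941] 772
ring0 (array([ 0.5586, -0.2409,  0.0334]), 1145) ring0b (array([ 0.5586, -0.2409,  0.0334]), 1145)
can (array([ 0.5584, -0.238 , -0.    , -0.0079]), np.float64(0.0003), 81)
can (array([ 0.5581, -0.2381, -0.0119, -0.0105]), np.float64(0.0006), 230)
```

View pics/s4.png

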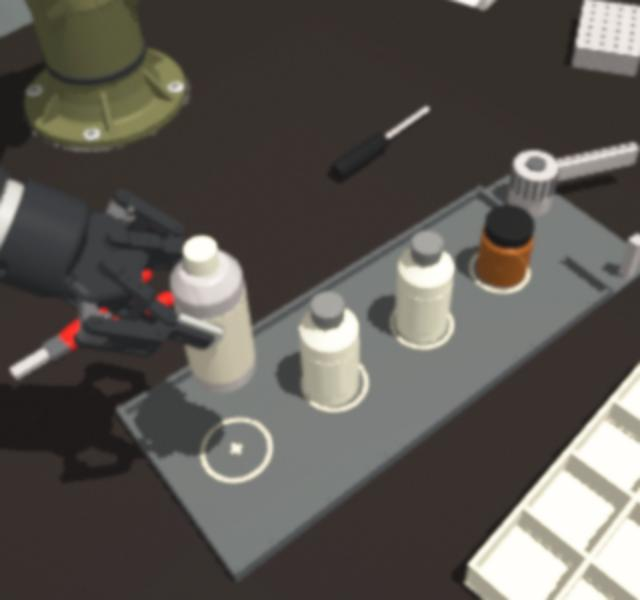

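apply_moves --pt "0 0 0 -0.04 -0.09 -0.5 0" --pt "0 0 0 0 0 -0.6 0" --pt "0 0 0 0 0 -0.6 0" --pt "0 0 0 0 0 -0.6 0" --pt "0 0 0 0 0 -0.5 0" --pt "0 0 0 0 0 -0.3 0" --pt "0 0 0 0 0 -0.2 0" --pt "0 0 0 0 0 -0.05 0" --pt "0 0 0 0 0 -0.025 0" --pt "0 0 0 0 0 0 0"

```text
time: 21.65
position: [0.4661, -0.3349, 0.1839]
orientation: [[0.406, 0.706, 0.58], [0.406, -0.708, 0.578], [0.819, 0.0, -0.574]]
contact_force: [-0.4, -0.6, -2.3]
opening: 0.0517
finger_force: 73.7
```

apply_moves --pt "0 0 0 0 0 -0.025 0" --pt "0 0 0 0 0 0 0" --pt "0 0 0 0 0 -0.025 0" --pt "0 0 0 0 0 0 0" --pt "0 0 0 0 0 0 0" --pt "0 0 0 0 0 0 0" --pt "0 0 0 0 0 0 0" --pt "0 0 0 0 0 0 0" --pt "0 0 0 0 0 0 0" --pt "0 0 0 0 0 0 0"

```text
time: 22.65
position: [0.4658, -0.3347, 0.1811]
orientation: [[0.407, 0.706, 0.58], [0.405, -0.708, 0.578], [0.819, -0.001, -0.574]]
contact_force: [-0.2, -0.4, -4.0]
opening: 0.0521
finger_force: 73.7
```

```bash
python3 st.py; python3 can.py
```

```text
{'time': 22.65, 'joints': [15.9843, 33.5164, 39.0333, 110.3008, -76.8984, 81.9553, 48.8801], 'position': [0.4658, -0.3347, 0.1811], 'orientation': [[0.4072, 0.706, 0.5795], [0.4049, -0.7083, 0.5783], [0.8187, -0.0008, -0.5742]]} [-0.2 -0.4 -4. ] 0.0521
G [ 0.5556 -0.2451  0.0921] heading 44.9 tilt 55.0
scene z [0.0152 0.0174 0.0192 0.153  0.1536] 1473
ring0 (array([ 0.5578, -0.2415,  0.0325]), 930) ring0b (array([ 0.5578, -0.2415,  0.0325]), 930)
can (array([ 0.5608, -0.2409,  0.0028, -0.0075]), np.float64(0.0004), 328)
can (array([ 5.609e-01, -2.413e-01,  3.000e-04, -1.510e-02]), np.float64(0.0005), 602)
top z [0.0156 0.0172 0.0218 0.1549 0.1563] 604
ring0 (array([ 0.5567, -0.2419,  0.0342]), 819) ring0b (array([ 0.5567, -0.2419,  0.0342]), 819)
can (array([ 0.5596, -0.2397, -0.0111, -0.017 ]), np.float64(0.0004), 50)
can (array([ 0.5598, -0.2399, -0.0046, -0.0192]), np.float64(0.0008), 165)
```

apply_moves --pt "0 0 0 -0.06 -0.02 0 0" --pt "0 0 0 0 0 -0.025 0" --pt "0 0 0 0 0 0 0" --pt "0 0 0 0 0 -0.025 0" --pt "0 0 0 0 0 0 0" --pt "0 0 0 0 0 0 0" --pt "0 0 0 0 0 0 0" --pt "0 0 0 0 0 0 0" --pt "0 0 0 0 0 0 0" --pt "0 0 0 0 0 0 0"

```text
time: 23.75
position: [0.4632, -0.3357, 0.1805]
orientation: [[0.405, 0.706, 0.581], [0.404, -0.708, 0.58], [0.82, -0.0, -0.572]]
contact_force: [-4.5, 0.2, 6.9]
opening: 0.0517
finger_force: 74.5
```

apply_moves --pt "0 0 0 0 0 0.02 0" --pt "0 0 0 0 0 0 0.75" --pt "0 0 0 0 0 0 1" --pt "0 0 0 0 0 0 1" --pt "0 0 0 0 0 0 1" --pt "0 0 0 0 0 0 1" --pt "0 0 0 -0.2 -0.2 0.2 1" --pt "0 0 0 -0.3 -0.3 0.3 1" --pt "0 0 0 -0.3 -0.3 0.3 1" --pt "0 0 0 -0.3 -0.3 0.3 1"

```text
time: 24.75
position: [0.4177, -0.3814, 0.2256]
orientation: [[0.407, 0.705, 0.581], [0.405, -0.71, 0.577], [0.818, 0.0, -0.575]]
contact_force: [-0.2, 0.4, -0.1]
opening: 0.0851
finger_force: 0.0
```

```bash
python3 st.py; python3 - <<'E'
from vert import *
from station import cams
for n in("scene","top"):
    p=cams.read_camera(n);P,C=cloud(p)
    print(n,"can",vert(P,[.558,-.2413],.027,.02,.11),"ring",ring(p,[.558,-.2415]),"bottle",vert(P,[.5895,-.0037],.028,.02,.09))
    print("nb",vert(P,[.5732,-.122],.028,.02,.09),"jar",vert(P,[.6045,.1158],.029,.02,.06))
    D=P[:,:2]-O; L=np.c_[D@ex,D@ey]
    m=(P[:,2]>.066)&(P[:,2]<.09)&(L[:,1]>.24)&(L[:,1]<.36)&(L[:,0]<0)&(L[:,0]>-.13);Q=P[m];(c,r)=cv2.minEnclosingCircle((Q[:,:2]).astype(np.float32)); print("collar top",np.round(c,4),r,len(Q))
    f=lambda q:np.hypot(Q2[:,0]-q[0],Q2[:,1]-q[1])-.026
    Q2=P[(P[:,2]>.038)&(P[:,2]<.06)&(np.hypot(P[:,0]-.567,P[:,1]-.232)<.032)];r=least_squares(f,[.567,.232],loss="soft_l1",f_scale=.001);print("collar fit",r.x.round(4),np.median(abs(r.fun)),len(Q2))
    m=(P[:,2]>.05)&(P[:,2]<.066)&(L[:,0]>.06)&(L[:,0]<.12)&(L[:,1]>.26)&(L[:,1]<.34);print("post",P[m].mean(0).round(4))
    m=(P[:,2]>.054)&(P[:,2]<.066)&(L[:,1]>.36)&(L[:,1]<.5)&(abs(L[:,0])<.1)
    print("arm",cv2.fitLine(P[m][:,:2].astype(np.float32),cv2.DIST_HUBER,0,1e-3,1e-3).ravel().round(4),m.sum())
E
```

```text
{'time': 24.75, 'joints': [19.9725, 30.8219, 42.7182, 108.337, -71.3681, 87.8987, 47.8908], 'position': [0.4177, -0.3814, 0.2256], 'orientation': [[0.4074, 0.7046, 0.5809], [0.4052, -0.7096, 0.5765], [0.8184, 0.0005, -0.5746]]} [-0.2  0.4 -0.1] 0.0851
scene can (array([ 0.558 , -0.2421, -0.0067,  0.002 ]), np.float64(0.0004), 800) ring (array([ 0.5573, -0.2413,  0.0329]), 811) bottle (array([ 0.5898, -0.0037, -0.0069,  0.0034]), np.float64(0.0005), 564)
nb (array([ 0.5726, -0.125 , -0.0028,  0.0063]), np.float64(0.0004), 590) jar (array([ 0.6071,  0.1178, -0.0043,  0.004 ]), np.float64(0.0006), 324)
collar top [0.5655 0.2285] 0.012803938239812851 41
collar fit [0.5664 0.2298] 0.001211183998977317 192
post [0.7148 0.2085 0.0562]
arm [0.5239 0.8518 0.6227 0.323 ] 96
top can (array([ 5.571e-01, -2.410e-01,  3.000e-04,  2.000e-04]), np.float64(0.0004), 203) ring (array([ 0.5563, -0.2428,  0.0349]), 769) bottle (array([ 0.5885, -0.0027,  0.0078,  0.    ]), np.float64(0.0003), 122)
nb (array([ 0.5717, -0.124 ,  0.0062, -0.0007]), np.float64(0.0003), 128) jar (array([ 0.6067,  0.1184,  0.025 , -0.0078]), np.float64(0.0004), 85)
collar top [0.5662 0.2307] 0.028330963104963303 111
collar fit [0.5641 0.2314] 0.001434821947328373 78
post [0.7115 0.2107 0.059 ]
arm [0.4954 0.8687 0.6161 0.3234] 107
```

```bash
cat > down.py <<'E'
from seq import *
def D(yh): # tool down with y heading
    y=np.array([np.cos(np.radians(yh)),np.sin(np.radians(yh)),0]);z=np.array([0,0,-1.]);return Ro.from_matrix(np.c_[np.cross(y,z),y,z])
c=np.array([.5655,.230])
def gp(a,z): return np.r_[c+.1*np.array([np.cos(np.radians(a)),np.sin(np.radians(a))]),z+.155]
E
python3 -c "
from down import *
for b,e in((-30,-97.6),(150,82.4)):
  print(b)
  q,x,R=now()
  s=sim(q,x,R,[(D(-45 if b==-30 else b-10),[.47,-.30,.36],8),(D(b),[.56,-.0,.36],8),(D(b),gp(60,.14),8),(D(b),gp(60,.05),3)],4)
  for k in range(1,11):
    a=60-6.76*k; qq,ep,er=ik(p,D(b-6.76*k),gp(a,.05),s[0],w=1e-2); s=(qq,0,0)
    if k%2==0: print(a,gp(a,.05).round(3),qq.round(0),ep.round(4),np.min(np.minimum(qq-LO,HI-qq)).round())
"
```

```text
-30
ROW rot [-0.0269  0.027   0.0001] deg 6.87 shift [0.163 0.254 0.42 ] n 8
4 [ -2.  18.  53. 107. -45.  71.  24.] step 8.0 err 0.0 0.0 x [ 0.444 -0.341  0.293] mm 18.0
8 [-23.  14.  60. 102. -13.  72.  -4.] step 7.0 err 0.0 0.0 x [ 0.47 -0.3   0.36] mm 11.0
ROW rot [0.     0.     0.0104] deg 1.88 shift [0.281 0.938 0.   ] n 8
4 [-37.   8.  55. 104.  -7.  71. -17.] step 3.0 err 0.0 0.0 x [ 0.515 -0.15   0.36 ] mm 16.0
8 [-45.  11.  48. 101.  -9.  71. -25.] step 2.0 err 0.0 0.0 x [0.56 0.   0.36] mm 23.0
ROW rot [0. 0. 0.] deg 0.0 shift [ 0.173  0.989 -0.203] n 8
4 [-53.  20.  43.  96. -14.  70. -36.] step 3.0 err 0.0 0.0 x [0.588 0.158 0.328] mm 28.0
8 [-57.  31.  38.  85. -20.  70. -46.] step 3.0 err 0.0 0.0 x [0.616 0.317 0.295] mm 33.0
ROW rot [0. 0. 0.] deg 0.0 shift [ 0.    0.   -0.75] n 3
46.480000000000004 [0.634 0.303 0.205] [-55.  38.  38.  87. -25.  63. -54.] 0.0 33.0
32.96 [0.649 0.284 0.205] [-54.  40.  41.  86. -28.  64. -65.] 0.0 30.0
19.439999999999998 [0.66  0.263 0.205] [-54.  41.  44.  86. -30.  65. -75.] 0.0 27.0
5.920000000000002 [0.665 0.24  0.205] [-54.  42.  4
[... 2353 characters left out ...]
err 0.0134 44.8 x [0.616 0.317 0.265] mm 0.0
2 [ -76.   46.   71.  103.  -80.   58. -154.] step 3.0 err 0.0126 42.7 x [0.616 0.317 0.235] mm 0.0
3 [ -76.   49.   71.  104.  -83.   58. -154.] step 4.0 err 0.0119 40.7 x [0.616 0.317 0.205] mm 0.0
46.480000000000004 [0.634 0.303 0.205] [ -32.   24.    7.  110.  -89.    5. -154.] 0.0125 0.0
32.96 [0.649 0.284 0.205] [ -17.   25.   -8.  108.  -89.    5. -154.] 0.0132 0.0
19.439999999999998 [0.66  0.263 0.205] [  -1.   27.  -22.  108.  -89.    5. -154.] 0.0141 0.0
5.920000000000002 [0.665 0.24  0.205] [  12.   31.  -35.  108.  -89.    5. -154.] 0.0153 0.0
-7.599999999999994 [0.665 0.217 0.205] [  24.   35.  -45.  108.  -89.    5. -154.] 0.0168 0.0
```

apply_moves --pt "-0.0269 0.027 0 0.163 0.254 0.5 1" --pt "-0.0269 0.027 0 0.163 0.254 0.5 1" --pt "-0.0269 0.027 0 0.163 0.254 0.5 1" --pt "-0.0269 0.027 0 0.163 0.254 0.5 1" --pt "-0.0269 0.027 0 0.163 0.254 0.5 1" --pt "-0.0269 0.027 0 0.163 0.254 0.5 1" --pt "-0.0269 0.027 0 0.163 0.254 0.5 1" --pt "-0.0269 0.027 0 0.163 0.254 0.5 1" --pt "0 0 0.0104 0.281 0.938 0 1" --pt "0 0 0.0104 0.281 0.938 0 1"

```text
time: 25.85
position: [0.4945, -0.222, 0.3845]
orientation: [[0.661, 0.751, 0.001], [0.751, -0.661, 0.001], [0.002, 0.0, -1.0]]
contact_force: [0.3, 0.9, -0.4]
opening: 0.0856
finger_force: 0.0
```

apply_moves --pt "0 0 0.0104 0.281 0.938 0 1" --pt "0 0 0.0104 0.281 0.938 0 1" --pt "0 0 0.0104 0.281 0.938 0 1" --pt "0 0 0.0104 0.281 0.938 0 1" --pt "0 0 0.0104 0.281 0.938 0 1" --pt "0 0 0.0104 0.281 0.938 0 1" --pt "0 0 0 0.173 0.98 -0.1 1" --pt "0 0 0 0.173 0.98 -0.1 1" --pt "0 0 0 0.173 0.98 -0.2 1" --pt "0 0 0 0.173 0.98 -0.2 1"

```text
time: 26.85
position: [0.5893, 0.1612, 0.3595]
orientation: [[0.502, 0.865, -0.0], [0.865, -0.502, 0.002], [0.002, -0.001, -1.0]]
contact_force: [0.1, -0.2, 0.1]
opening: 0.0854
finger_force: 0.0
```

apply_moves --pt "0 0 0 0.173 0.98 -0.3 1" --pt "0 0 0 0.173 0.98 -0.3 1" --pt "0 0 0 0.173 0.98 -0.3 1" --pt "0 0 0 0.173 0.98 -0.3 1" --pt "0 0 0 0 0 0 1" --pt "0 0 0 0 0 0 1" --pt "0 0 0 0 0 0 1" --pt "0 0 0 0 0 0 1" --pt "0 0 0 0 0 0 1" --pt "0 0 0 0 0 0 1"

```text
time: 27.85
position: [0.6171, 0.3147, 0.3124]
orientation: [[0.503, 0.864, 0.001], [0.864, -0.503, 0.002], [0.002, -0.001, -1.0]]
contact_force: [0.4, 0.6, 0.2]
opening: 0.0854
finger_force: 0.0
```

```bash
python3 st.py; python3 - <<'E'
from vert import *
from station import cams
p=cams.read_camera("wrist");cv2.imwrite("pics/w5.png",p["image"][:,:,::-1]);P,C=cloud(p)
m=(P[:,2]>.054)&(P[:,2]<.066)&(np.hypot(P[:,0]-.5655,P[:,1]-.23)>.04)&(np.hypot(P[:,0]-.5655,P[:,1]-.23)<.15)&(P[:,1]>.24)
print("arm",cv2.fitLine(P[m][:,:2].astype(np.float32),cv2.DIST_HUBER,0,1e-3,1e-3).ravel().round(4),m.sum())
Q=P[(P[:,2]>.066)&(np.hypot(P[:,0]-.5655,P[:,1]-.23)<.035)&(P[:,2]<.09)];print("collar",cv2.minEnclosingCircle(Q[:,:2].astype(np.float32)),len(Q))
E
```

```text
{'time': 27.85, 'joints': [-55.8316, 30.1684, 37.3522, 84.0885, -18.804, 71.979, -46.6527], 'position': [0.6171, 0.3147, 0.3124], 'orientation': [[0.5035, 0.864, 0.0005], [0.864, -0.5035, 0.0021], [0.0021, -0.0006, -1.0]]} [0.4 0.6 0.2] 0.0854
arm [0.4942 0.8694 0.6076 0.3087] 2447
collar ((0.5664997100830078, 0.2265324592590332), 0.017242062836885452) 837
```

View pics/w5.png

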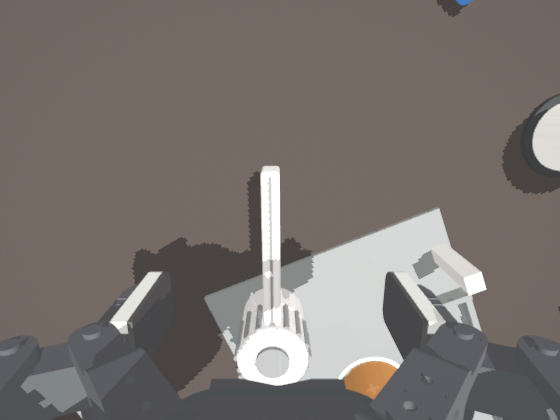

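apply_moves --pt "0 0 0 -0.055 0.055 -0.55 1" --pt "0 0 0 0 0 -0.55 1" --pt "0 0 0 0 0 -0.55 1" --pt "0 0 0 0 0 -0.55 1" --pt "0 0 0 0 0 -0.5 1" --pt "0 0 0 0 0 0 0.4" --pt "0 0 0 0 0 0 0" --pt "0 0 0 0 0 0 0" --pt "0 0 0 0 0 0 0" --pt "0 0 0 0 0 0 0" --grip_force 25

```text
time: 28.9
position: [0.615, 0.318, 0.205]
orientation: [[0.502, 0.865, 0.001], [0.865, -0.502, 0.003], [0.003, -0.0, -1.0]]
contact_force: [-1.2, 0.0, 0.3]
opening: 0.0125
finger_force: 0.7
```

```bash
python3 st.py; python3 -c "
from down import *
q,x,R=now();c=np.array([.5655,.2300]);r=np.linalg.norm(x[:2]-c);a0=np.degrees(np.arctan2(*(x[:2]-c)[::-1]));print(r,a0)
n=18;a=np.radians(np.linspace(a0,-7.6,n+1));P=c+r*np.c_[np.cos(a),np.sin(a)];print((np.diff(P,axis=0)/.04).round(3).tolist(),'rot',(-7.6-a0)/n/180)"
```

```text
{'time': 28.9, 'joints': [-54.564, 35.8429, 34.7236, 89.1405, -22.3272, 61.9128, -44.4969], 'position': [0.615, 0.318, 0.205], 'orientation': [[0.5024, 0.8647, 0.0014], [0.8647, -0.5024, 0.0025], [0.0029, -0.0001, -1.0]]} [-1.2  0.   0.3] 0.0125
0.100966578628772 60.642246457208735
[[0.143, -0.087], [0.137, -0.096], [0.13, -0.105], [0.123, -0.113], [0.115, -0.121], [0.107, -0.128], [0.098, -0.135], [0.089, -0.141], [0.079, -0.147], [0.07, -0.152], [0.059, -0.156], [0.049, -0.16], [0.038, -0.163], [0.027, -0.165], [0.016, -0.166], [0.005, -0.167], [-0.006, -0.167], [-0.017, -0.166]] rot -0.02106242174605208
```

apply_moves --pt "0 0 -0.0211 0.143 -0.087 0 0" --pt "0 0 -0.0211 0.137 -0.096 0 0" --pt "0 0 -0.0211 0.13 -0.105 0 0" --pt "0 0 -0.0211 0.123 -0.113 0 0" --pt "0 0 -0.0211 0.115 -0.121 0 0" --pt "0 0 -0.0211 0.107 -0.128 0 0" --pt "0 0 -0.0211 0.098 -0.135 0 0" --pt "0 0 -0.0211 0.089 -0.141 0 0" --pt "0 0 -0.0211 0.079 -0.147 0 0" --pt "0 0 -0.0211 0.07 -0.152 0 0"

```text
time: 29.9
position: [0.6586, 0.2679, 0.2051]
orientation: [[0.929, 0.37, 0.001], [0.37, -0.929, 0.0], [0.001, 0.0, -1.0]]
contact_force: [-1.8, -1.8, 3.7]
opening: 0.0115
finger_force: 30.5
```

apply_moves --pt "0 0 -0.0211 0.059 -0.156 0 0" --pt "0 0 -0.0211 0.049 -0.16 0 0" --pt "0 0 -0.0211 0.038 -0.163 0 0" --pt "0 0 -0.0211 0.027 -0.165 0 0" --pt "0 0 -0.0211 0.016 -0.166 0 0" --pt "0 0 -0.0211 0.005 -0.167 0 0" --pt "0 0 -0.0211 -0.006 -0.167 0 0" --pt "0 0 -0.0211 -0.017 -0.166 0 0" --pt "0 0 0 0 0 0 0" --pt "0 0 0 0 0 0 0"

```text
time: 30.9
position: [0.6651, 0.2149, 0.2051]
orientation: [[0.989, -0.148, 0.001], [-0.148, -0.989, -0.001], [0.001, 0.001, -1.0]]
contact_force: [-3.9, -4.9, 6.0]
opening: 0.0117
finger_force: 30.9
```

apply_moves --pt "0 0 0 0 0 0 0" --pt "0 0 0 0 0 0 0.4" --pt "0 0 0 0 0 0 0.6" --pt "0 0 0 0 0 0 0.6" --pt "0 0 0 0 0 0 0.6" --pt "0 0 0 0 0 0.5 0.6" --pt "0 0 0 0 0 0.7 0.6" --pt "0 0 0 0 0 0.8 0.6" --pt "0 0 0 0 0 0.8 0.6" --pt "0 0 0 0 0 0.8 0.6"

```text
time: 31.9
position: [0.6652, 0.2161, 0.3509]
orientation: [[0.989, -0.149, 0.003], [-0.149, -0.989, 0.001], [0.003, -0.001, -1.0]]
contact_force: [0.6, 1.0, 0.3]
opening: 0.0512
finger_force: 0.0
```

```bash
python3 st.py; python3 - <<'E'
from vert import *
from station import cams
for n in("wrist","scene","top"):
    p=cams.read_camera(n);P,C=cloud(p); D=P[:,:2]-np.array([.5655,.23]);rr=np.hypot(*D.T)
    m=(P[:,2]>.05)&(P[:,2]<.066)&(rr>.04)&(rr<.128)&(D[:,0]>.03)&(abs(D[:,1])<.06)
    if m.sum()>20:
        v=cv2.fitLine(P[m][:,:2].astype(np.float32),cv2.DIST_HUBER,0,1e-3,1e-3).ravel();print(n,"arm",v.round(4),np.degrees(np.arctan2(v[1],v[0])),m.sum(),"from centre",np.degrees(np.arctan2(v[3]-.23,v[2]-.5655)))
    if n=="wrist": cv2.imwrite("pics/w6.png",p["image"][:,:,::-1]);continue
    m=(P[:,2]>.045)&(rr>.141)&(rr<.16)&(abs(D[:,1])<.05)&(D[:,0]>0);print("post",P[m].mean(0).round(4))
    print(n,"can",vert(P,[.558,-.2413],.027,.02,.11),"bottle",vert(P,[.5895,-.0037],.028,.02,.09),"nb",vert(P,[.5732,-.122],.028,.02,.09),"jar",vert(P,[.6045,.1158],.029,.02,.06))
E
```

```text
{'time': 31.9, 'joints': [-56.2918, 34.6714, 54.2304, 80.896, -28.1413, 78.4075, -100.0031], 'position': [0.6652, 0.2161, 0.3509], 'orientation': [[0.9889, -0.1486, 0.0028], [-0.1486, -0.9889, 0.0009], [0.0026, -0.0013, -1.0]]} [0.6 1.  0.3] 0.0512
wrist arm [ 0.9891 -0.1474  0.6609  0.2152] -8.475102 1695 from centre -8.791676
scene arm [ 0.9872 -0.1594  0.6576  0.2128] -9.17412 227 from centre -10.555615
post [0.7082 0.2085 0.2814]
scene can (array([ 0.558 , -0.2421, -0.0037,  0.001 ]), np.float64(0.0004), 798) bottle (array([ 0.5898, -0.0037, -0.0016,  0.0019]), np.float64(0.0005), 564) nb (array([ 0.5726, -0.125 , -0.0071,  0.0046]), np.float64(0.0004), 594) jar (array([ 0.6071,  0.1178, -0.0142,  0.0094]), np.float64(0.0006), 330)
top arm [ 0.9905 -0.1374  0.6478  0.2182] -7.897497 176 from centre -8.160501
post [0.7005 0.1848 0.5685]
top can (array([ 0.5572, -0.241 ,  0.0038, -0.0033]), np.float64(0.0004), 204) bottle (array([ 0.5885, -0.0028,  0.0112, -0.0016]), np.float64(0.0003), 121) nb (array([ 0.5717, -0.1241,  0.0029, -0.0009]), np.float64(0.0003), 129) jar (array([0.6064, 0.1187, 0.0152, 0.0058]), np.float64(0.0003), 80)
```

View pics/w6.png

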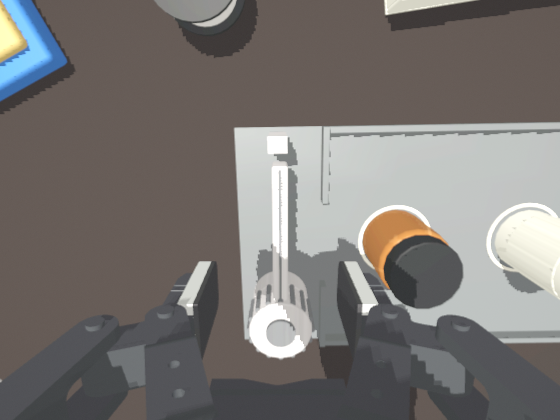

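```bash
python3 -c "
from station import ticket
print(ticket.finish_job())"
```

```text
the job is handed in; nothing more can be done
None
```

The bottle and the can stand upright on their ring marks, each within about 2 mm of centre, and the collar's keeper arm points at the index post to within about 1°; the neighbours have not shifted measurably, the tools were not touched, and the job was handed in just after 32 s on the robot's clock (no verdict was returned).

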